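# Set out the ear-exam shelf with the hook pole

### The arm

A 6-joint arm with a two-finger parallel gripper is mounted at the origin on the work surface. World frame = base frame: x ahead of the robot, y to its left, z up, the work surface at z = 0. Lengths are in m, angles in degrees, forces in N, time in s.
With the tool pointing down it reaches from about 0.4 to 0.825 m from the base axis. Payload 7 kg.
Tool frame: the origin (TCP) lies at the centre of the arm's flange, where the gripper is bolted on; the fingertips stand 178 mm ahead of it and the grasp point (between the pads) lies 159 mm ahead of it (r.tips_ahead is the z of the fingertips in the tool frame, in m); z points along the fingers, y is the line along which they close (so a half turn about z gives the same grasp; the last joint's range is limited). The gripper opens to 88 mm and grips with 3 to 60 N. Pads are 19 mm wide; open, the fingers measure 130 mm over their backs; the gripper's body (78 mm by 193 mm) begins 47 mm behind the grasp point.
Start: joints at [-55.915, 20.546, 0.682, 0, -70.136, -16.507], TCP at [0.204, -0.643, 0.405] pointing down, gripper open.
Joint ranges: [-176.03, 176.03], [-82.01, 121.73], [-58.28, 71.71], [-173.87, 95.51], [-174.79, -0.11], [-173.66, 173.66]. Speed limits (degrees/s): [136.94, 136.94, 172.46, 180, 180, 180].

### API

Orientations are given as [roll, pitch, yaw] about the fixed x, y, z axes, in that order (R = Rz(yaw) Ry(pitch) Rx(roll)).
In Python, from plant import r gives the robot as it stands. The module is installed in compiled form; this text tells all that it offers.
- The arm moves only by the shell command python3 -m pendant 'ROWS' [FORCE]. ROWS is JSON, a list that holds one entry, the list of rows, each a list of 7 numbers: the shift along the tool's x, y, z in m, then the turn, a rotation vector about the tool's x, y, z in degrees, then the gripper command: -1 is shut, 1 is fully open, values between are in proportion. A call has 1 to 5 rows; each row is the pose to reach, as a shift and turn from the pose commanded when the call began, along the tool's axes at that moment; what a row does not reach only later rows make up. A row lasts 1/10 s, in which the tool goes at most 50 mm and 8.59 degrees, less where a joint would pass 70% of its speed; a pose out of reach is approached as far as the arm can. A call with a gripper value outside its range is refused whole. The fingers move at their own pace and stop on an object; FORCE is the grip in N (left out, the last holds). Time passes only in rows, so rows that repeat a pose let the fingers close. It gives the time, the measured TCP pose, the force, the opening and the grip force at its end, in the units of the state.
- r.get_state(): the state, without advancing time (a new reading comes with each control period).
- r.capture(name): name is "side" or "top" or "wrist"; returns the picture (420x560x3 uint8, red, green, blue); there is no depth.
- r.camera_params(name): a dict with "fx", "fy", "cx", "cy" (pixels), "R" (3x3) and "t" (3): a world point X has camera coordinates R X + t. Camera axes: x right, y down, z forward; pixel columns grow to the right and rows downward; lengths in m; the calibration is good to about 2 mm. The wrist camera is an equidistant fisheye: a pixel r from the principal point sees the ray r / f radians off the axis. A picture is of the moment at which its call begins: read the wrist's pose just before it. camera_params takes no time and is no camera call; for the wrist camera it gives the pose at the moment of the call.
- r.close_job(): hands the job in; it is judged then, once.
The state is a dict: "time_s": time; "joints": joint angles; "qd": joint speeds; "joint_torque": joint torques, N m; "tcp_pos": TCP position; "eef_rot": TCP orientation; "contact_force": force on the tool from outside, world axes, zero at the start; "moment": the same for the moment, N m; "gripper_width": finger opening in m; "gripper_force": force on a finger pad.
Only numpy, scipy, OpenCV 4.12 (cv2) and the standard library are available. Lean on these libraries where they do the work, as an engineer would, in place of code of your own. Each camera call takes 0.05 s, during which the arm holds its last target. There are 200 camera calls.

### The job

Set up the consulting room: pick up the hook pole, put its hook through the eye of the hutch's high drop-front and, keeping the hook in the eye, ease the flap all the way down with the pole alone (no hand on the hutch) until it lies level as a shelf. Press the pole fully home into both spring clips of its rack, and stand every one of the supplies (tub, pot, jar, box, case) that are on the counter upright on the lowered shelf. Leave the mouse, tissue box and sanitiser where they are.

Things in the scene. Friction and masses are not known exactly. Their poses are not given: they have to be found in the camera images.
- flap (a joint): opening angle of the hutch's drop-front (shelf_mid), rad: 0 shut and upright, 1.57 fully down and level against its stop. The hinge is braked: the flap stays wherever it is left and takes about 0.55 N m to turn
- hutch: wooden desk hutch fixed on the counter, 400 mm wide, 170 mm deep, 360 mm high; its upper part is closed by the drop-front flap (shelf_mid). Origin: on the counter, below the middle of its front edge. y across its width (along the hinge), x into the hutch, z up. Its front is flush with the inner face of the shut flap
- shelf_mid (a point): the hutch's drop-front, the shelf when down: panel 380 mm wide, 230 mm high, 15 mm thick, hinged along its bottom edge 110 mm above the counter. Origin: middle of its white inner face, which has a lip 12 mm high round both ends (y = +-175 mm) and the free edge (z = 102 mm). y along the hinge; x out of the inner face (into the hutch when shut, up when down); z from hinge to free edge (up when shut, level and out of the hutch when down)
- flap_hinge (a point): middle of the flap's hinge line, 110 mm above the counter, in the plane of the inner face; turns with the flap (same axes as shelf_mid)
- eye (a point): centre of the steel pull eye on the flap's outer face: a ring of 6 mm bar with a 30 mm clear hole, edge-on, so that its hole looks along the hinge (shelf_mid's y). Its centre is 24 mm out from the outer face (x = -39 mm from flap_hinge), 205 mm from the hinge along z (25 mm below the free edge), midway along the width. Same axes as shelf_mid
- pole_grip (a point): hook pole, loose, 220 g: centre of its black grip (120 long, 22 wide, 28 mm high), on the pole's axis, 16 mm short of its centre of mass; it lies on the grip, centre 14 mm up. x along the pole to the hook end, y the way the hook points (level as it lies), z up. Tube 16 mm in diameter from x = -130 to 170 mm; an 8 mm bar goes on to x = 200 and bends square to y for 45 mm, ending in an 11 mm red ball
- hook (a point): middle of the pole's bent hook bar, at x = 200 mm, y = 24 mm from pole_grip (about 26 mm of bar, ball included, lies beyond it along y); same axes as pole_grip
- rack: pole rack fixed on the counter: white rail 260 x 56 x 15 mm with two black fork clips open upwards at x = -95 and 95 mm, each 24 mm long and up to 78 mm high, with an orange sprung jaw. Origin: middle of the underside; x along the rail, z up. Home, the pole lies along x, either way round, axis at y = 0, z = 45 mm, grip between the clips (166 mm free). Pressing it past both jaws takes about 15 N
- jaw_a (a joint): angle of the sprung jaw of the clip at x = -95 mm, rad: 0 at rest, when its nose overhangs the fork and holds the pole down; a pole pressed down from above swings it outwards by 0.1 to 0.2, and it snaps back to 0 over the seated tube
- jaw_b (a joint): the same for the clip at x = +95 mm
- wipes_tub_mid (a point): supply to set out, loose: white tub with a blue label and blue lid, round, 58 mm across, 60 mm tall. Point: its centre, 30 mm above its underside; z up when it stands. May be absent
- gel_pot_mid (a point): supply to set out, loose: blue pot with an orange lid, round, 50 mm across, 52 mm tall. Point: its centre, 26 mm above its underside; z up when it stands. May be absent
- tips_jar_mid (a point): supply to set out, loose: yellow jar with a white lid, round, 56 mm across, 58 mm tall. Point: its centre, 29 mm above its underside; z up when it stands. May be absent
- specula_box_mid (a point): supply to set out, loose: cardboard box with a green band, 56 x 56 mm and 56 mm tall. Point: its centre, 28 mm above its underside; z up when it stands. May be absent
- cell_case_mid (a point): supply to set out, loose: white plastic case of hearing-aid cells with a red lid, 62 (x) by 44 (y) mm and 46 mm tall. Point: its centre, 23 mm above its underside; z up when it stands. May be absent
- mouse: black computer mouse on the counter, 105 x 60 x 32 mm; a bystander. Origin: centre of its underside
- tissue_box: blue tissue box, 115 x 115 x 85 mm; a bystander. Origin: centre of its underside
- sanitiser: white pump bottle of hand sanitiser with a blue pump, 60 mm across, 160 mm tall; a bystander. Origin: centre of its underside
Mind the look-alikes: they are no part of the job. What is shaped like the part that bears gel_pot_mid but pink or turquoise is not meant.

How it is judged:
By the outcome, as a careful person would: the job done as asked, in the order asked, and still so for the second after the job is handed in, with the robot touching nothing.
Of wipes_tub, gel_pot, tips_jar, specula_box, cell_case only 3 to 5 are there at a start; the rules pass over those that are not, and their reading is None.
At some moment in a run one of wipes_tub, gel_pot, tips_jar, specula_box, cell_case may be knocked a few centimetres aside while the robot is not near it.
It also fails if it takes over 210 s, if anything falls off the work surface, if the arm or the gripper's body presses on something with over 40 N, if the wrist force passes 120 N, or if a joint passes its speed limit or range.

## Working session

There is one attempt and no reset: what is moved stays moved. The work goes in short steps, Python scripts to look and compute and a shell command to move; the robot and the scene stay as the last step left them, time stands still between calls to the robot, and variables do not carry over. Pictures are saved under pics/ and viewed, at most 14 in all, crops included, and the job is handed in when it is done.

```bash
mkdir -p pics; ls; python3 - <<'E'
from plant import r
import cv2,numpy as np
for n in ("side","top","wrist"):
    p=r.camera_params(n); im=r.capture(n); cv2.imwrite(f"pics/{n}0.png",im[:,:,::-1])
    R=np.array(p["R"]);print(n,p["fx"],p["fy"],p["cx"],p["cy"],np.round(-R.T@np.array(p["t"]),3),np.round(R,3).tolist())
s=r.get_state();print(s["tcp_pos"],s["eef_rot"],s["time_s"],s["contact_force"])
E
```

```text
pics
side 386.0619366665771 386.0619366665771 277.83232219773316 211.12655560287587 [1.298 0.162 0.927] [[-0.211, 0.977, 0.014], [0.686, 0.158, -0.71], [-0.696, -0.14, -0.704]]
top 410.0603126348348 410.0603126348348 284.7957337873862 212.13581961912885 [0.425 0.029 1.494] [[0.011, -1.0, -0.008], [-0.988, -0.01, -0.156], [0.156, 0.01, -0.988]]
wrist 325.19226210127806 325.19226210127806 278.45854231922726 213.04731674036339 [ 0.138 -0.663  0.384] [[-0.301, 0.954, 0.0], [0.922, 0.291, 0.257], [0.245, 0.077, -0.966]]
[ 0.20380608 -0.64333962  0.40393916] [ 1.79926126e+02 -6.08220141e-03 -1.62427199e+02] 0.15 [-0.49538389 -0.97449018 -0.49208061]
```

View pics/top0.png

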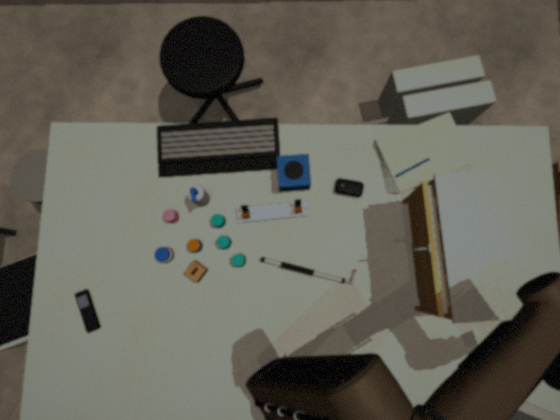

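View pics/side0.png

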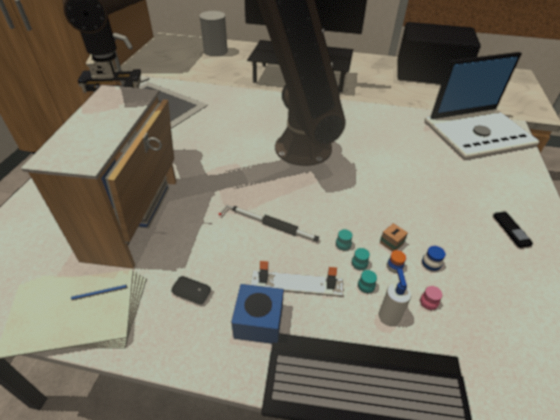

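Top view: the hutch is at the right (front near column 418, eye near (420,248)). The pole runs (262,260)→(347,281), with its hook at (353,271). The rack clips are at (246,212) and (297,207).

Candidates:
- Tub: blue lid (163,255).
- Pot: orange lid (194,245). Look-alikes are turquoise (217,221), (223,242), (238,260) and pink (170,215).
- Box: cardboard (195,271).
- Jar and case: not seen.

I'll check these in one close crop.

```bash
cat > h.py <<'E'
from plant import r
import cv2,numpy as np
from scipy.spatial.transform import Rotation as Ro
def ray(p,u,v,fish=False):
    x=np.array([(u-p["cx"])/p["fx"],(v-p["cy"])/p["fy"]])
    if fish:
        t=np.hypot(*x); d=np.array([*(x/t*np.sin(t) if t>1e-9 else x),np.cos(t)])
    else: d=np.array([*x,1.])
    R=np.array(p["R"]); return -R.T@np.array(p["t"]),R.T@d
def plane(p,u,v,z,fish=False):
    c,d=ray(p,u,v,fish); return c+d*(z-c[2])/d[2]
def tri(rays):
    A=np.zeros((3,3));b=np.zeros(3)
    for c,d in rays:
        d=d/np.linalg.norm(d);M=np.eye(3)-np.outer(d,d);A+=M;b+=M@c
    X=np.linalg.solve(A,b); return X,[np.linalg.norm(np.cross(X-c,d/np.linalg.norm(d))) for c,d in rays]
def proj(p,X,fish=False):
    x=np.array(p["R"])@X+np.array(p["t"])
    if fish:
        t=np.arctan2(np.hypot(x[0],x[1]),x[2]);q=x[:2]/np.hypot(x[0],x[1])*t
    else:q=x[:2]/x[2]
    return q*[p["fx"],p["fy"]]+[p["cx"],p["cy"]]
def tool():
    s=r.get_state();return np.array(s["tcp_pos"]),Ro.from_euler("xyz",s["eef_rot"],degrees=True),s
def go(target,rpy=None):
    "shift and rotvec in tool axes to reach TCP target"
    p,R,s=tool();d=R.inv().apply(np.array(target)-p)
    w=(R.inv()*Ro.from_euler("xyz",rpy,degrees=True)).as_rotvec(degrees=True) if rpy is not None else np.zeros(3)
    print("shift",d.round(4),"turn",w.round(2))
E
python3 - <<'E'
from h import *
t=cv2.imread("pics/top0.png");s=cv2.imread("pics/side0.png")
a=cv2.resize(t[195:300,145:365],None,fx=3.4,fy=3.4,interpolation=2);b=cv2.resize(s[200:320,210:460],None,fx=3,fy=3,interpolation=2)[:240]
a=a[:,:748];b=b[:,:748]
a=a[:355]
cv2.imwrite("pics/c1.png",np.vstack([a,b]))
P=r.camera_params("top")
for n,u,v,z in [("tub",163,255,.06),("pot",194,245,.052),("box",195,271,.056),("g1",217,221,.05),("g2",223,242,.05),("g3",238,260,.05),("pink",170,215,.05),("poleend",262,260,.014),("polehookend",347,281,.014),("hook",353,271,.014),("clipA",246,212,.07),("clipB",297,207,.07),("sanit",197,193,.15),("tis",294,172,.085),("mouse",349,188,.03),("hutTL",430,182,.36),("hutBL",448,320,.36)]:
    print(n,plane(P,u,v,z).round(3))
E
```

```text
tub [0.496 0.466 0.06 ]
pot [0.533 0.361 0.052]
box [0.442 0.353 0.056]
g1 [0.619 0.284 0.05 ]
g2 [0.544 0.26  0.05 ]
g3 [0.482 0.205 0.05 ]
pink [0.639 0.453 0.05 ]
poleend [0.484 0.123 0.014]
polehookend [ 0.413 -0.181  0.014]
hook [ 0.449 -0.202  0.014]
clipA [0.649 0.179 0.07 ]
clipB [ 0.669 -0.     0.07 ]
sanit [0.699 0.337 0.15 ]
tis [0.792 0.012 0.085]
mouse [ 0.748 -0.19   0.03 ]
hutTL [ 0.695 -0.369  0.36 ]
hutBL [ 0.316 -0.401  0.36 ]
```

View pics/c1.png

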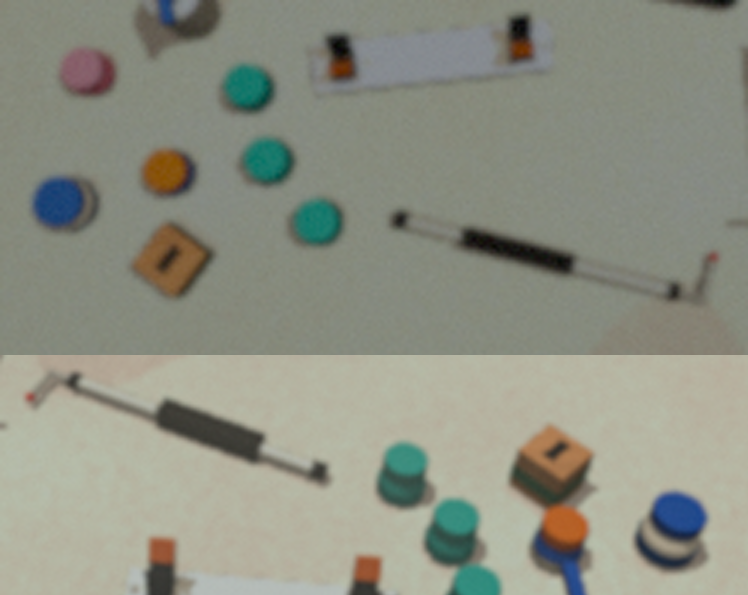

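Confirmed: tub (blue lid, white body), gel pot (orange lid, blue body) and box are present. No jar or case is visible. First I'll lift clear of the hutch, working out the steps with the helper.

```bash
python3 -m pendant '[[[0,0,-0.05,0,0,0,1],[0,0,-0.1,0,0,0,1],[0,0,-0.15,0,0,0,1],[0,0,-0.2,0,0,0,1],[0,0,-0.22,0,0,0,1]]]' 40; python3 - <<'E'
from h import *
go([.46,-.30,.62],[180,0,-103])
T=cv2.imread("pics/top0.png");S=cv2.imread("pics/side0.png")
Pt=r.camera_params("top");Ps=r.camera_params("side")
X,e=tri([ray(Pt,421,248.5),ray(Ps,154,143)]);print("eye",X.round(3),np.round(e,4))
# refine pole: dark grip mask in top, red ball, jaws orange, lids
hsv=cv2.cvtColor(T,cv2.COLOR_BGR2HSV)
def blobs(m,h,mina=6):
    n,l,s,c=cv2.connectedComponentsWithStats(m);return [(c[i].round(1).tolist(),int(s[i,4])) for i in range(1,n) if s[i,4]>=mina and 140<c[i][0]<370 and 195<c[i][1]<295]
g=(T.max(2)<70).astype(np.uint8);m=np.zeros_like(g);m[258:280,275:320]=g[258:280,275:320]
ys,xs=np.nonzero(m);pts=np.array([plane(Pt,u,v,.02)[:2] for u,v in zip(xs,ys)])
c=pts.mean(0);w=np.linalg.svd(pts-c)[2][0];print("grip",c.round(4),len(pts),np.degrees(np.arctan2(*w[::-1])))
print("orange",blobs(cv2.inRange(hsv,(3,150,110),(20,255,255)),0))
print("red",blobs(cv2.inRange(hsv,(0,110,80),(3,255,255))|cv2.inRange(hsv,(172,90,80),(180,255,255)),0,2))
E
```

```text
time_s: 0.65
tcp_pos: [0.203, -0.6429, 0.6306]
eef_rot: [-179.6, 0.0, -162.4]
contact_force: [-0.6, -0.4, 0.1]
gripper_width: 0.0875
gripper_force: 0.0
shift [-0.3485  0.2495  0.009 ] turn [ -0.39  -0.19 -59.44]
eye [ 0.509 -0.349  0.313] [0.003 0.003]
grip [ 0.4556 -0.0018] 174 76.19864913580498
orange [([193.0, 244.9], 101), ([194.1, 267.7], 44), ([194.7, 275.2], 6)]
red [([174.6, 217.5], 34)]
```

```bash
python3 -m pendant '[[[-0.04,0.03,0,0,0,-8.5,1],[-0.08,0.06,0,0,0,-17,1],[-0.12,0.09,0,0,0,-25.5,1],[-0.16,0.12,0,0,0,-34,1],[-0.2,0.145,0,0,0,-42.5,1]]]'; python3 - <<'E'
from h import *
go([.46,-.06,.45],[180,0,-103.8])
E
```

```text
time_s: 1.15
tcp_pos: [0.3511, -0.4428, 0.6249]
eef_rot: [-180.0, 0.0, -119.6]
contact_force: [0.1, -0.7, -0.2]
gripper_width: 0.0876
gripper_force: 0.0
shift [-0.3866  0.0943  0.1749] turn [ -0.03   0.   -15.78]
```

```bash
python3 -m pendant '[[[-0.045,0.012,0,0,0,-8,1],[-0.09,0.022,0,0,0,-15.8,1],[-0.135,0.034,0,0,0,-15.8,1],[-0.18,0.045,0,0,0,-15.8,1],[-0.225,0.057,0,0,0,-15.8,1]]]';python3 -m pendant '[[[-0.038,0.007,0.035,0,0,0,1],[-0.076,0.012,0.07,0,0,0,1],[-0.11,0.015,0.105,0,0,0,1],[-0.145,0.016,0.14,0,0,0,1],[-0.16,0.016,0.17,0,0,0,1]]]'; python3 - <<'E'
from h import *
go([.4556,-.0018,.5],[180,0,-103.8])
cv2.imwrite("pics/w1.png",r.capture("wrist")[:,:,::-1])
cv2.imwrite("pics/t1.png",r.capture("top")[:,:,::-1])
cv2.imwrite("pics/s1.png",r.capture("side")[:,:,::-1])
E
```

```text
time_s: 1.65
tcp_pos: [0.4134, -0.2196, 0.6246]
eef_rot: [-180.0, 0.0, -104.1]
contact_force: [1.4, -0.7, -0.1]
gripper_width: 0.088
gripper_force: 0.0
time_s: 2.15
tcp_pos: [0.4367, -0.0603, 0.4532]
eef_rot: [-180.0, 0.0, -104.0]
contact_force: [0.5, 0.6, -0.7]
gripper_width: 0.0873
gripper_force: 0.0
shift [-0.0614 -0.0042 -0.0468] turn [-0.    0.03 -0.22]
```

View pics/w1.png

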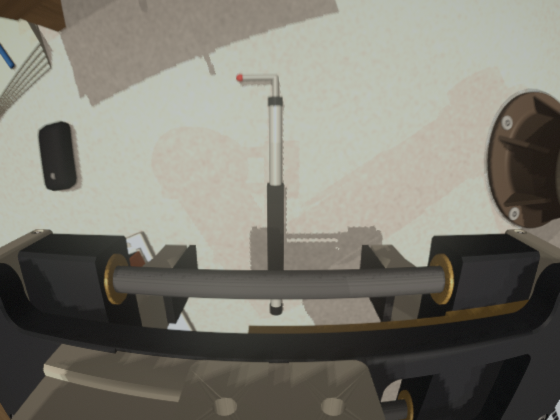

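The wrist view shows the pole lying along column 275. The hook elbow is at (277,78), the red ball at (239,77), the tube end at (275,100) and the grip's front edge at (275,184). From these and the top picture I'll fix the pole, and the hutch from the other views.

```bash
python3 - <<'E'
from h import *
P=r.camera_params("wrist")
q={n:plane(P,u,v,z,True) for n,u,v,z in [("elbow",277,78,.014),("ball",239,77,.014),("tubeend",275.3,100,.014),("gripfront",275.5,184,.026),("mid",275.3,140,.014),("tail",276.5,310,.014)]}
for n in q:print(n,q[n].round(4))
d=q["elbow"]-q["tail"];print(np.linalg.norm(d),np.degrees(np.arctan2(d[1],d[0])))
d=q["elbow"]-q["gripfront"];print(np.linalg.norm(d[:2]),np.degrees(np.arctan2(d[1],d[0])))
t=cv2.imread("pics/t1.png");s=cv2.imread("pics/s1.png")
a=cv2.resize(t[165:335,380:470],None,fx=3.5,fy=3.5,interpolation=2);b=cv2.resize(s[60:280,20:200],None,fx=2.7,fy=2.7,interpolation=2)[:595]
b=b[:595];a=a[:595];b=cv2.copyMakeBorder(b,0,595-b.shape[0],0,0,0);
cv2.imwrite("pics/c2.png",np.hstack([a,b]));print(a.shape,b.shape)
E
```

```text
elbow [ 0.4048 -0.193   0.014 ]
ball [ 0.4513 -0.2069  0.014 ]
tubeend [ 0.4139 -0.1656  0.014 ]
gripfront [ 0.4396 -0.0616  0.026 ]
mid [ 0.4265 -0.1154  0.014 ]
tail [0.4852 0.124  0.014 ]
0.32705097360317986 -104.22297443767884
0.13595028444023635 -104.84727039562394
(595, 315, 3) (595, 486, 3)
```

View pics/c2.png

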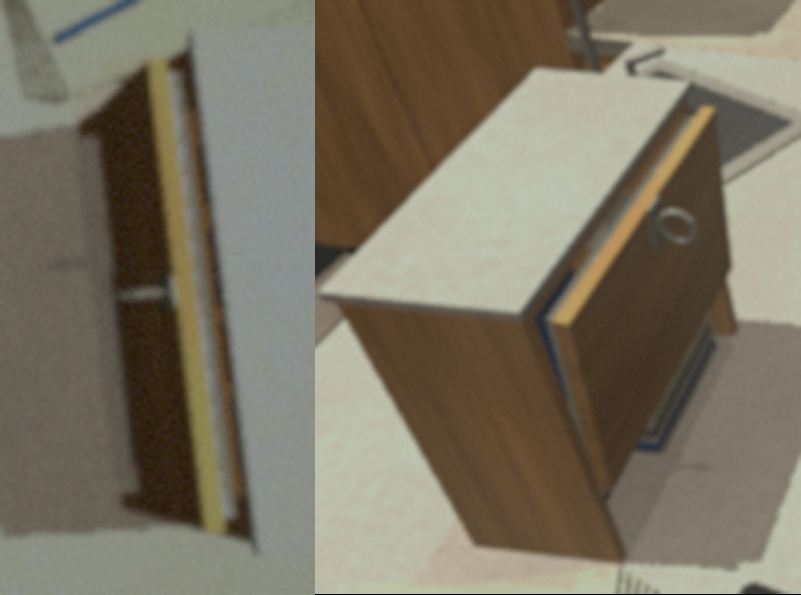

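Top crop: the flap's free edge shows as a yellow band from about (150,62) to (207,533), with the ring edge-on at (120–150,295). Side crop: the ring is centred at (677,225), and the free-edge outer corners are at (572,325) and (715,108). A white gap behind the flap suggests it is slightly ajar.

```bash
python3 - <<'E'
from h import *
Pt=r.camera_params("top");Ps=r.camera_params("side")
def T(a,b):return ray(Pt,a/3.5+380-.36,b/3.5+165-.36)
def S(a,b):return ray(Ps,(a-315)/2.7+20-.3,b/2.7+60-.3)
for n,a,b in [("near",(150,62),(570,325)),("far",(207,533),(715,108)),("eye",(137,295),(677,225)),("hutnear",(193,35),(525,317)),("hutfar",(256,552),(691,86))]:
    X,e=tri([T(*a),S(*b)]);print(n,X.round(4),np.round(e,4))
X=np.array([.4556,-.0018,.014])
go([.457,.002,.30],[180,0,-104.2])
E
```

```text
near [ 0.6984 -0.3546  0.335 ] [0.0019 0.0019]
far [ 0.3214 -0.3832  0.3375] [0.0013 0.0013]
eye [ 0.509  -0.3456  0.3122] [0.0003 0.0003]
hutnear [ 0.7161 -0.3827  0.3534] [0.0035 0.0035]
hutfar [ 0.3091 -0.4141  0.3541] [0.0013 0.0013]
shift [-0.0669 -0.0049  0.153 ] turn [ 0.2  -0.11  0.21]
```

```bash
python3 - <<'E'
from h import *
go([.449,-.020,.30],[180,0,-104.2]);go([.449,-.020,.182],[180,0,-104.2])
E
```

```text
shift [-0.0436 -0.0024  0.1531] turn [ 0.2  -0.11  0.21]
shift [-0.0439 -0.0028  0.2711] turn [ 0.2  -0.11  0.21]
```

```bash
python3 -m pendant '[[[-0.01,0,0.045,0,0,0,1],[-0.02,-0.001,0.085,0,0,0,1],[-0.03,-0.001,0.125,0,0,0,1],[-0.044,-0.002,0.165,0,0,0.2,1],[-0.044,-0.002,0.205,0,0,0.2,1]]]';python3 -m pendant '[[[0,0,0.02,0,0,0,1],[0,0,0.04,0,0,0,1],[0,0,0.055,0,0,0,1],[0,0,0.063,0,0,0,1],[0,0,0.065,0,0,0,1]]]'; python3 - <<'E'
from h import *
go([.449,-.020,.182],[180,0,-104.2]);go([.449,-.020,.30],[180,0,-104.2])
cv2.imwrite("pics/w2.png",r.capture("wrist")[:,:,::-1])
E
```

```text
time_s: 2.8
tcp_pos: [0.4514, -0.0197, 0.2501]
eef_rot: [-179.8, 0.1, -104.3]
contact_force: [0.6, 1.0, -1.1]
gripper_width: 0.0876
gripper_force: 0.0
time_s: 3.3
tcp_pos: [0.4504, -0.0205, 0.1847]
eef_rot: [-180.0, -0.0, -104.4]
contact_force: [-0.1, -0.7, 0.6]
gripper_width: 0.0876
gripper_force: 0.0
shift [-0.0001  0.0015  0.0027] turn [-0.01 -0.01 -0.15]
shift [-1.000e-04  1.500e-03 -1.153e-01] turn [-0.01 -0.01 -0.15]
```

View pics/w2.png

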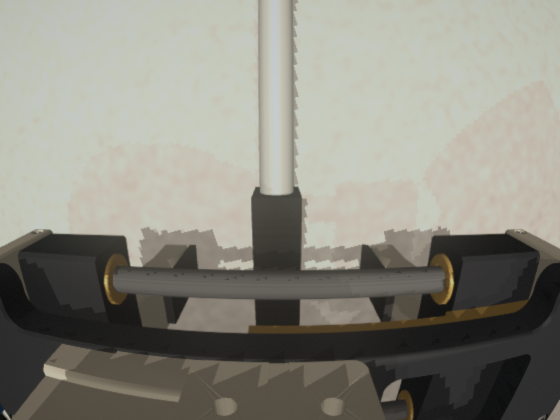

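The grip sits centred between the fingers, with its front edge at (276,190). Closing.

```bash
python3 -m pendant '[[[0,0.001,0.0025,0,0,0,-1],[0,0.001,0.0025,0,0,0,-1],[0,0.001,0.0025,0,0,0,-1],[0,0.001,0.0025,0,0,0,-1],[0,0.001,0.0025,0,0,0,-1]]]' 60;python3 -m pendant '[[[0,0,0,0,0,0,-1],[0,0,0,0,0,0,-1],[0,0,0,0,0,0,-1],[0,0,0,0,0,0,-1],[0,0,0,0,0,0,-1]]]'; python3 - <<'E'
from h import *
P=r.camera_params("wrist"); pt,R,s=tool();print(s["gripper_width"],s["gripper_force"],pt)
E
```

```text
time_s: 3.85
tcp_pos: [0.4488, -0.0198, 0.1824]
eef_rot: [-180.0, 0.0, -104.3]
contact_force: [0.2, 0.2, -0.3]
gripper_width: 0.053
gripper_force: 0.0
time_s: 4.35
tcp_pos: [0.4489, -0.0199, 0.1822]
eef_rot: [-180.0, 0.0, -104.3]
contact_force: [0.9, -0.0, -0.5]
gripper_width: 0.0214
gripper_force: 60.0
0.021378013756282958 59.98303413391113 [ 0.44888153 -0.01986142  0.18219081]
```

```bash
python3 -m pendant '[[[0,0,-0.04,0,0,0,-1],[0,0,-0.085,0,0,0,-1],[0,0,-0.13,0,0,0,-1],[0,0,-0.18,0,0,0,-1],[0,0,-0.23,0,0,0,-1]]]';python3 -m pendant '[[[0,0,-0.03,0,0,-6,-1],[0,0,-0.06,0,0,-12,-1],[0,0,-0.068,0,0,-18.7,-1],[0,0,-0.068,0,0,-18.7,-1],[0,0,-0.068,0,0,-18.7,-1]]]'; python3 - <<'E'
from h import *
go([.4016,-.13,.48],[180,0,-85.6])
P=r.camera_params("wrist");cv2.imwrite("pics/w3.png",r.capture("wrist")[:,:,::-1])
t,R,s=tool()
print(proj(P,t+R.apply([.18,-.024,.169]),True), s["gripper_force"])
E
```

```text
time_s: 4.85
tcp_pos: [0.4478, -0.0202, 0.4139]
eef_rot: [179.9, -0.0, -104.3]
contact_force: [2.0, 0.5, -2.6]
gripper_width: 0.0218
gripper_force: 60.0
time_s: 5.35
tcp_pos: [0.4483, -0.0199, 0.4791]
eef_rot: [179.9, 0.0, -85.8]
contact_force: [-0.2, 0.4, -2.2]
gripper_width: 0.0211
gripper_force: 60.0
shift [ 0.1064  0.0546 -0.0008] turn [ 0.09  0.02 -0.23]
[231.30795665 -78.2511    ] 59.98202204704285
```

View pics/w3.png

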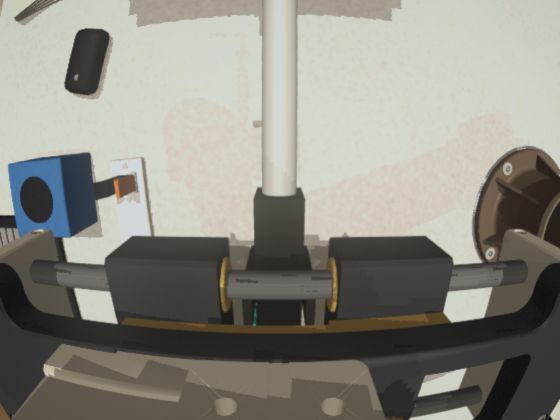

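The pole is held straight along column 278, but the hook is outside the wrist view, so the top and side cameras must guide it. Moving to the staging point beside the eye.

```bash
python3 -m pendant '[[[0.03,0.02,0,0,0,0,-1],[0.06,0.04,0,0,0,0,-1],[0.09,0.054,0,0,0,0,-1],[0.12,0.054,0,0,0,0,-1],[0.149,0.054,0,0,0,0,-1]]]';python3 -m pendant '[[[0,0,0,0,0,0,-1],[0,0,0,0,0,0,-1]]]'; python3 - <<'E'
from h import *
cv2.imwrite("pics/t2.png",r.capture("top")[:,:,::-1]);cv2.imwrite("pics/s2.png",r.capture("side")[:,:,::-1])
t=cv2.imread("pics/t2.png");s=cv2.imread("pics/s2.png")
a=cv2.resize(t[215:295,370:450],None,fx=5,fy=5,interpolation=2);b=cv2.resize(s[90:170,110:190],None,fx=5,fy=5,interpolation=2)
cv2.imwrite("pics/c3.png",np.hstack([a,b]))
p,R,_=tool();X=p+R.apply([.18,-.024,.169]);print(X.round(4),proj(r.camera_params("top"),X),proj(r.camera_params("side"),X))
E
```

```text
time_s: 5.9
tcp_pos: [0.4055, -0.1737, 0.4792]
eef_rot: [179.9, 0.0, -85.8]
contact_force: [1.5, 0.1, -2.7]
gripper_width: 0.0216
gripper_force: 60.0
time_s: 6.1
tcp_pos: [0.4061, -0.173, 0.4788]
eef_rot: [179.8, 0.0, -85.8]
contact_force: [-0.0, -0.1, -1.5]
gripper_width: 0.0213
gripper_force: 60.0
[ 0.4435 -0.3499  0.3103] [421.09060977 271.97311202] [162.63387786 130.47568619]
```

View pics/c3.png

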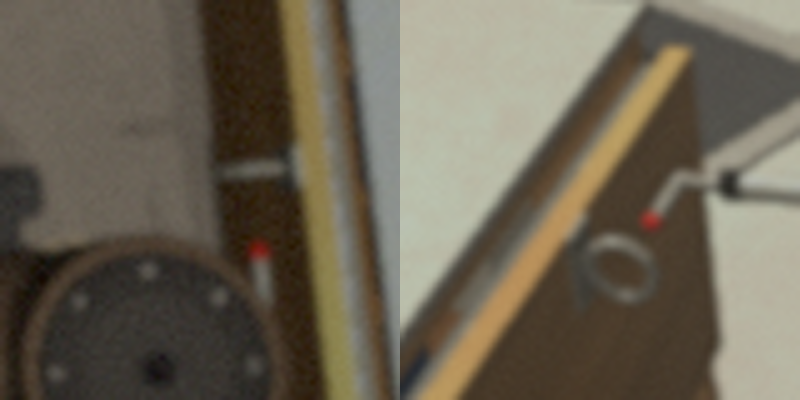

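Ball at crop (260,251) from the top and (652,221) from the side. Ring at (254,168) and (620,267). I'll triangulate both with the same cameras so the calibration error cancels.

```bash
python3 - <<'E'
from h import *
Pt=r.camera_params("top");Ps=r.camera_params("side")
f=lambda a,b,c,d:tri([ray(Pt,a/5+370-.4,b/5+215-.4),ray(Ps,(c-400)/5+110-.4,d/5+90-.4)])
B,e=f(260,251,652,221);E,e2=f(254,168,620,267);h=np.array([.997,.076,0]);n=np.array([-.076,.997,0])
print(B.round(4),E.round(4),np.round(e+e2,4)); D=E-B; print("along h",D@h,"out",D@n,"up",D[2])
E
```

```text
[ 0.4632 -0.3501  0.3121] [ 0.5102 -0.3478  0.3133] [0.0014 0.0014 0.0019 0.0019]
along h 0.0470261725784938 out -0.0012324738313022015 up 0.001200271181269863
```

```bash
python3 -m pendant '[[[0.001,-0.015,-0.001,0,0,0,-1],[0.001,-0.03,-0.001,0,0,0,-1],[0.001,-0.045,-0.001,0,0,0,-1],[0.001,-0.057,-0.001,0,0,0,-1],[0.001,-0.066,-0.001,0,0,0,-1]]]';python3 -m pendant '[[[0,0,0,0,0,0,-1],[0,0,0,0,0,0,-1]]]'; python3 - <<'E'
from h import *
t=r.capture("top")[:,:,::-1];s=r.capture("side")[:,:,::-1]
a=cv2.resize(t[215:295,370:450],None,fx=5,fy=5,interpolation=2);b=cv2.resize(s[90:170,110:190],None,fx=5,fy=5,interpolation=2)
cv2.imwrite("pics/c4.png",np.hstack([a,b]))
# arc steps in pole frame: hook (=bar) path leading eye; x_tool=-out, z_tool=-up
phi=np.arctan2(.039,.205);Rr=.2087;th0=.068
for th in np.arange(0.068,1.75,.12):
    d=Rr*np.array([np.sin(th+phi)-np.sin(th0+phi),np.cos(th+phi)-np.cos(th0+phi)])
    print(round(th,3),"x",-d[0].round(3),"z",-d[1].round(3))
print(tool()[0])
E
```

```text
time_s: 6.7
tcp_pos: [0.4737, -0.1681, 0.4806]
eef_rot: [179.9, 0.0, -85.6]
contact_force: [0.2, -0.0, -2.1]
gripper_width: 0.0215
gripper_force: 60.0
time_s: 6.9
tcp_pos: [0.4722, -0.1685, 0.4808]
eef_rot: [179.9, 0.0, -85.6]
contact_force: [0.1, 0.3, -2.8]
gripper_width: 0.0215
gripper_force: 60.0
0.068 x -0.0 z -0.0
0.188 x -0.024 z 0.008
0.308 x -0.046 z 0.018
0.428 x -0.068 z 0.032
0.548 x -0.087 z 0.047
0.668 x -0.105 z 0.065
0.788 x -0.12 z 0.085
0.908 x -0.133 z 0.106
1.028 x -0.143 z 0.129
1.148 x -0.15 z 0.153
1.268 x -0.154 z 0.178
1.388 x -0.156 z 0.203
1.508 x -0.154 z 0.228
1.628 x -0.15 z 0.253
1.748 x -0.142 z 0.276
[ 0.47178136 -0.16858837  0.48119279]
```

View pics/c4.png

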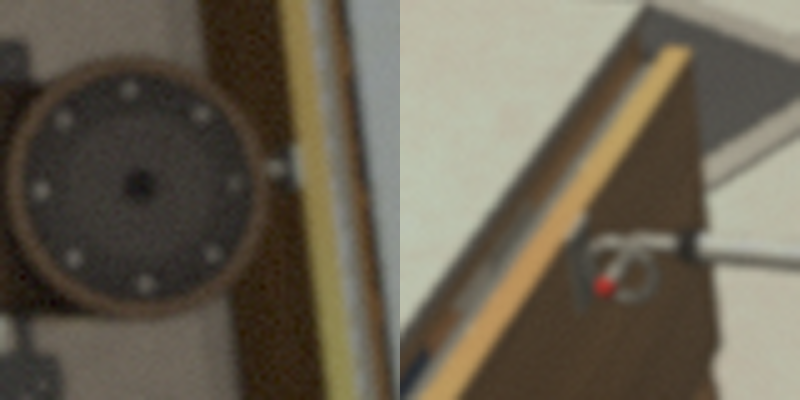

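In the side crop the red ball (605,287) lies on the near side of the ring with the bar passing through it, so the hook is in the eye. Now I'll follow the arc slowly.

```bash
python3 -m pendant '[[[-0.012,0,0.004,0,0,0,-1],[-0.024,0,0.008,0,0,0,-1],[-0.035,0,0.013,0,0,0,-1],[-0.046,0,0.018,0,0,0,-1],[-0.057,0,0.025,0,0,0,-1]]]' 60;python3 -m pendant '[[[-0.011,0,0.007,0,0,0,-1],[-0.021,0,0.014,0,0,0,-1],[-0.03,0,0.022,0,0,0,-1],[-0.039,0,0.031,0,0,0,-1],[-0.048,0,0.04,0,0,0,-1]]]'; python3 - <<'E'
from h import *
t=r.capture("top")[:,:,::-1];s=r.capture("side")[:,:,::-1]
b=cv2.resize(s[80:240,80:240],None,fx=3.5,fy=3.5,interpolation=2)
cv2.imwrite("pics/c5.png",b)
E
```

```text
time_s: 7.5
tcp_pos: [0.4675, -0.1107, 0.4557]
eef_rot: [180.0, -0.0, -85.6]
contact_force: [0.0, -3.3, -2.4]
gripper_width: 0.0214
gripper_force: 60.0
time_s: 8.0
tcp_pos: [0.4641, -0.0631, 0.4154]
eef_rot: [180.0, 0.0, -85.6]
contact_force: [0.0, -2.6, -2.1]
gripper_width: 0.0212
gripper_force: 60.0
```

View pics/c5.png

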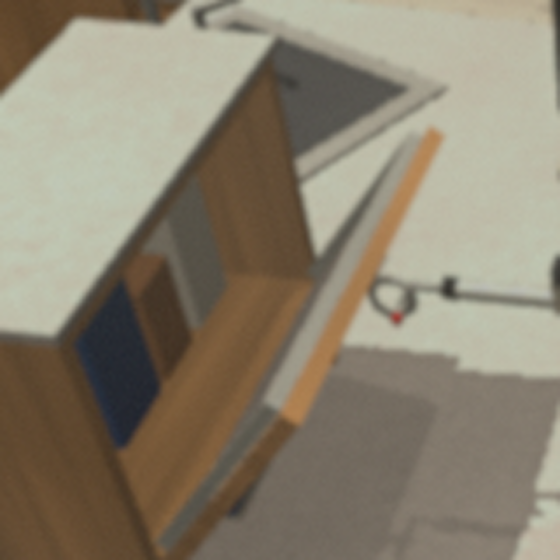

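The flap is opening with the hook still in the eye (ring (392,297), ball (397,318)). Continuing.

```bash
python3 -m pendant '[[[-0.008,0,0.01,0,0,0,-1],[-0.015,0,0.02,0,0,0,-1],[-0.022,0,0.03,0,0,0,-1],[-0.028,0,0.041,0,0,0,-1],[-0.033,0,0.0525,0,0,0,-1]]]' ;python3 -m pendant '[[[-0.005,0,0.0115,0,0,0,-1],[-0.0085,0,0.0235,0,0,0,-1],[-0.012,0,0.0355,0,0,0,-1],[-0.014,0,0.048,0,0,0,-1],[-0.016,0,0.06,0,0,0,-1]]]'; python3 -m pendant '[[[-0.001,0,0.0125,0,0,0,-1],[-0.002,0,0.025,0,0,0,-1],[-0.001,0,0.035,0,0,0,-1],[0,0,0.045,0,0,0,-1],[0,0,0.05,0,0,0,-1]]]'; python3 - <<'E'
from h import *
s=r.capture("side")[:,:,::-1]
b=cv2.resize(s[80:240,80:280],None,fx=3.5,fy=3.5,interpolation=2)
cv2.imwrite("pics/c6.png",b)
E
```

```text
time_s: 8.6
tcp_pos: [0.4616, -0.0303, 0.3627]
eef_rot: [-180.0, 0.0, -85.6]
contact_force: [0.5, -0.8, -1.4]
gripper_width: 0.0217
gripper_force: 60.0
time_s: 9.1
tcp_pos: [0.4603, -0.0147, 0.3026]
eef_rot: [180.0, 0.0, -85.6]
contact_force: [0.9, -1.2, -2.1]
gripper_width: 0.0214
gripper_force: 60.0
time_s: 9.6
tcp_pos: [0.4602, -0.0151, 0.2526]
eef_rot: [179.9, -0.0, -85.6]
contact_force: [0.1, -0.5, -1.8]
gripper_width: 0.0216
gripper_force: 60.0
```

View pics/c6.png

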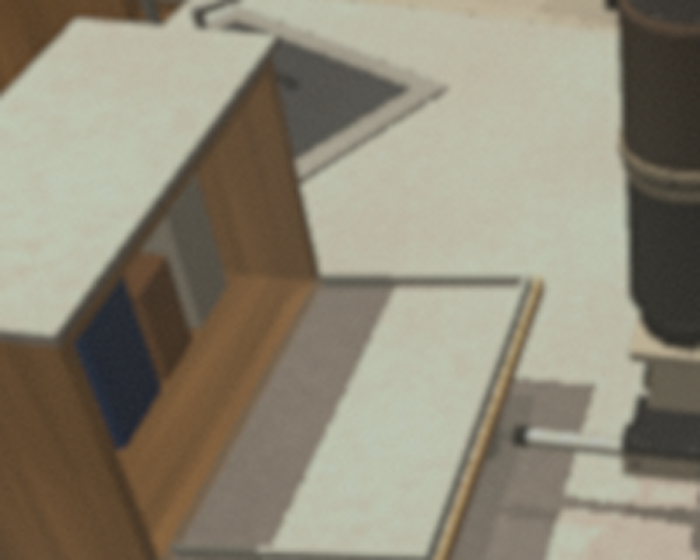

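Nearly level. I'll press on to the stop, watching the force.

```bash
python3 -m pendant '[[[0.001,0,0.01,0,0,0,-1],[0.002,0,0.018,0,0,0,-1],[0.002,0,0.02,0,0,0,-1]]]' ;python3 -m pendant '[[[0,0,0.003,0,0,0,-1],[0,0,0.004,0,0,0,-1]]]'; python3 -m pendant '[[[0,0,0.003,0,0,0,-1],[0,0,0.004,0,0,0,-1]]]';python3 -m pendant '[[[0,0,0.003,0,0,0,-1],[0,0,0.004,0,0,0,-1]]]'
```

```text
time_s: 9.95
tcp_pos: [0.4603, -0.0172, 0.2327]
eef_rot: [179.9, -0.0, -85.6]
contact_force: [0.0, 0.1, -2.4]
gripper_width: 0.0215
gripper_force: 60.0
time_s: 10.15
tcp_pos: [0.4606, -0.017, 0.2295]
eef_rot: [180.0, -0.0, -85.6]
contact_force: [0.3, -0.9, -1.7]
gripper_width: 0.0215
gripper_force: 60.0
time_s: 10.35
tcp_pos: [0.4608, -0.0169, 0.2258]
eef_rot: [-180.0, -0.0, -85.6]
contact_force: [-1.0, 0.7, 2.9]
gripper_width: 0.0217
gripper_force: 60.0
time_s: 10.55
tcp_pos: [0.4607, -0.0169, 0.2217]
eef_rot: [-180.0, 0.0, -85.6]
contact_force: [-2.1, 0.8, 2.5]
gripper_width: 0.0216
gripper_force: 60.0
```

```bash
 python3 - <<'E'
from h import *
s=r.capture("side")[:,:,::-1];cv2.imwrite("pics/s7.png",s)
t=r.capture("top")[:,:,::-1];cv2.imwrite("pics/t7.png",t)
b=cv2.resize(s[130:250,100:280],None,fx=4.4,fy=4.4,interpolation=2)
cv2.imwrite("pics/c7.png",b)
print(r.get_state()["contact_force"],r.get_state()["moment"])
E
```

```text
[-0.45066609  1.15618955  1.67523011] [-0.36566965  0.28035738 -0.13689274]
```

View pics/c7.png

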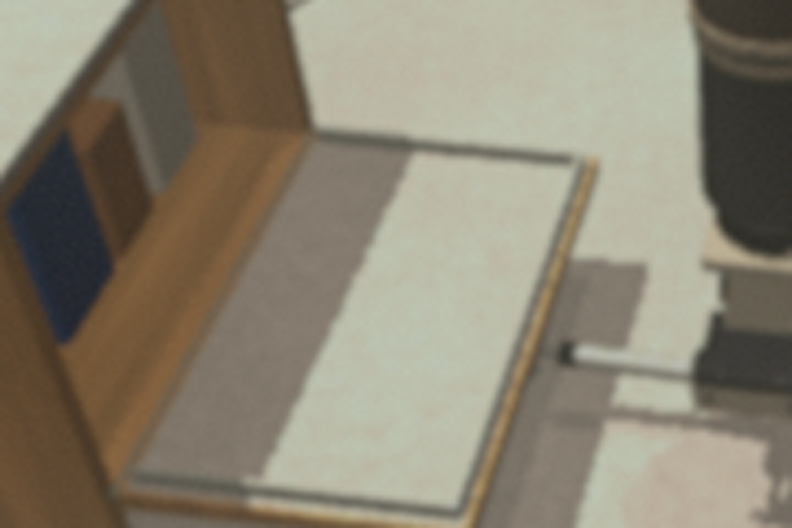

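The flap looks level, with the tube still leaving from beneath its edge at (566,352). The force step suggests it is reaching the stop, so I'll press a little more and check the free-edge height numerically.

```bash
python3 -m pendant '[[[0,0,0.004,0,0,0,-1],[0,0,0.006,0,0,0,-1],[0,0,0.006,0,0,0,-1]]]';python3 -m pendant '[[[0,0,0.004,0,0,0,-1],[0,0,0.006,0,0,0,-1],[0,0,0.006,0,0,0,-1]]]';  python3 - <<'E'
from h import *
s=r.get_state();print(s["contact_force"],s["moment"])
im=r.capture("side")[:,:,::-1];Ps=r.camera_params("side")
# scan side image across predicted free edge for several fractions, detect yellow band edge along the vertical column
H=np.array([.5126,-.3984,.11]);h=np.array([.997,.076,0]);n=np.array([-.076,.997,0])
hsv=cv2.cvtColor(im,cv2.COLOR_BGR2HSV)
for k in (-.15,-.1,.1,.15):
    row=[]
    for th in (1.45,1.5,1.571):
        X=H+k*h+.2315*(np.sin(th)*n+np.cos(th)*np.array([0,0,1]))+.012*(-np.cos(th)*n+np.sin(th)*np.array([0,0,1]))
        row.append(proj(Ps,X).round(1).tolist())
    u,v=row[-1];u=int(round(u));
    for du in range(-14,14): pass
    line=hsv[int(round(v)),u-14:u+14]
    print(row,"yellow cols",[u-14+i for i,c in enumerate(line) if 12<c[0]<28 and c[1]>95 and c[2]>110])
E
```

```text
time_s: 10.95
tcp_pos: [0.4605, -0.017, 0.2153]
eef_rot: [180.0, -0.0, -85.6]
contact_force: [-1.3, 1.6, 1.9]
gripper_width: 0.0214
gripper_force: 60.0
time_s: 11.25
tcp_pos: [0.4605, -0.0171, 0.2093]
eef_rot: [180.0, -0.0, -85.6]
contact_force: [-0.9, -0.1, 2.1]
gripper_width: 0.0217
gripper_force: 60.0
[-0.8985271  -0.0817299   2.10292201] [-0.6797553   0.07357294  0.0014912 ]
[[233.0, 163.1], [233.7, 165.9], [234.5, 169.9]] yellow cols []
[[229.6, 172.7], [230.3, 175.5], [231.1, 179.5]] yellow cols [230]
[[213.6, 217.3], [214.6, 220.2], [215.7, 224.3]] yellow cols [215]
[[208.9, 230.4], [210.0, 233.3], [211.2, 237.3]] yellow cols [210, 211]
```

```bash
python3 - <<'E'
from h import *
Ps=r.camera_params("side");H=np.array([.5126,-.3984,.11]);h=np.array([.997,.076,0]);n=np.array([-.076,.997,0]);z=np.array([0,0,1])
im=r.capture("side")[:,:,::-1];s7=cv2.imread("pics/s7.png")
for k in(-.19,.19):
  for th in (1.4,1.45,1.5,1.571):
    X=H+k*h+.2315*(np.sin(th)*n+np.cos(th)*z)+.012*(-np.cos(th)*n+np.sin(th)*z);print(k,th,proj(Ps,X).round(1))
for I in (s7,im):
    v=cv2.cvtColor(I,cv2.COLOR_BGR2HSV);m=cv2.inRange(v,(10,80,100),(30,255,255));m[:, :195]=0;m[:,245:]=0;m[:140]=0;m[262:]=0
    n_,l,st,c=cv2.connectedComponentsWithStats(m);print([st[i].tolist() for i in range(1,n_) if st[i,4]>20])
E
```

```text
-0.19 1.4 [234.7 152.9]
-0.19 1.45 [235.6 155.8]
-0.19 1.5 [236.3 158.6]
-0.19 1.571 [237.  162.5]
0.19 1.4 [203.6 238.5]
0.19 1.45 [205.  241.5]
0.19 1.5 [206.1 244.4]
0.19 1.571 [207.3 248.4]
[[195, 167, 40, 87, 255]]
[[195, 167, 40, 87, 251]]
```

The band doesn't move between the two readings (rows 167–254), so the flap is on its stop and the pole only slipped slightly in the pads. Unhooking: raise 11 mm to centre the bar, slide it out along −h, then back off.

```bash
python3 -m pendant '[[[0,0,-0.006,0,0,0,-1],[0,0,-0.011,0,0,0,-1],[0,0,-0.011,0,0,0,-1]]]'; python3 -m pendant '[[[0,0.012,0,0,0,0,-1],[0,0.024,0,0,0,0,-1],[0,0.036,0,0,0,0,-1],[0,0.048,0,0,0,0,-1],[0,0.06,0,0,0,0,-1]]]'; python3 -m pendant '[[[-0.03,0,0,0,0,0,-1],[-0.06,0,0,0,0,0,-1],[-0.09,0,0,0,0,0,-1],[-0.12,0,0,0,0,0,-1],[-0.15,0,0,0,0,0,-1]]]'; python3 - <<'E'
from h import *
s=r.get_state();im=r.capture("side")[:,:,::-1];t=r.capture("top")[:,:,::-1];cv2.imwrite("pics/t8.png",t);cv2.imwrite("pics/s8.png",im)
v=cv2.cvtColor(im,cv2.COLOR_BGR2HSV);m=cv2.inRange(v,(10,80,100),(30,255,255));m[:, :195]=0;m[:,245:]=0;m[:140]=0;m[262:]=0
n_,l,st,c=cv2.connectedComponentsWithStats(m);print([st[i].tolist() for i in range(1,n_) if st[i,4]>20])
p,R,_=tool();X=p+R.apply([.18,-.044,.169])
for n,I in(("top",t),("side",im)):
    v=cv2.cvtColor(I,cv2.COLOR_BGR2HSV);m=cv2.inRange(v,(0,130,90),(4,255,255))|cv2.inRange(v,(172,130,90),(180,255,255))
    n_,l,st,c=cv2.connectedComponentsWithStats(m);print(n,proj(r.camera_params(n),X).round(1),[(c[i].round(1).tolist(),int(st[i,4])) for i in range(1,n_) if st[i,4]>2])
# rack from top0
P=r.camera_params("top")
for a,b,z in [(310,55,.015),(548,22,.015),(550,70,.015),(316,95,.015)]: print(plane(P,a/3.4+145-.36,b/3.4+195-.36,z).round(4))
E
```

```text
time_s: 11.65
tcp_pos: [0.4608, -0.0169, 0.2214]
eef_rot: [-179.9, 0.0, -85.6]
contact_force: [0.5, -0.9, -2.0]
gripper_width: 0.0215
gripper_force: 60.0
time_s: 12.15
tcp_pos: [0.3994, -0.0218, 0.2207]
eef_rot: [180.0, 0.0, -85.6]
contact_force: [-0.6, 0.5, -2.3]
gripper_width: 0.0217
gripper_force: 60.0
time_s: 12.65
tcp_pos: [0.3884, 0.1289, 0.2209]
eef_rot: [-180.0, 0.0, -85.6]
contact_force: [-0.0, 0.1, -1.5]
gripper_width: 0.0218
gripper_force: 60.0
[[195, 167, 40, 87, 251]]
top [309.4 270.6] []
side [266.9 212.5] []
[0.662  0.2224 0.015 ]
[ 0.7005 -0.0333  0.015 ]
[ 0.6482 -0.0357  0.015 ]
[0.6187 0.2147 0.015 ]
```

```bash
python3 - <<'E'
from h import *
go([.55,.085,.36],[180,0,-82.3])
E
```

```text
shift [ 0.0582 -0.1569 -0.1386] turn [-0.12  0.08 -3.13]
```

```bash
python3 -m pendant '[[[0.01,-0.02,-0.04,0,0,0,-1],[0.022,-0.05,-0.07,0,0,-3.1,-1],[0.034,-0.085,-0.1,0,0,-3.1,-1],[0.046,-0.12,-0.125,0,0,-3.1,-1],[0.058,-0.157,-0.138,0,0,-3.1,-1]]]';python3 -m pendant '[[[0,0,0,0,0,0,-1],[0,0,0,0,0,0,-1]]]'; python3 - <<'E'
from h import *
import json
P=r.camera_params("wrist");w=r.capture("wrist")[:,:,::-1];s=r.capture("side")[:,:,::-1];t=r.capture("top")[:,:,::-1]
for n,i in(("w9",w),("s9",s),("t9",t)):cv2.imwrite(f"pics/{n}.png",i)
json.dump({k:np.array(v).tolist() for k,v in P.items()},open("w9.json","w"))
a=cv2.resize(w[:300,0:250],None,fx=2,fy=2,interpolation=2)          # 500x600
b=cv2.resize(s[170:310,200:350],None,fx=2,fy=2,interpolation=2)     # 300x280
c=cv2.resize(t[170:320,230:380],None,fx=2,fy=2,interpolation=2)     # 300x300
bc=np.vstack([b,c]);bc=cv2.copyMakeBorder(bc,0,600-bc.shape[0],0,0,0)
cv2.imwrite("pics/c9.png",np.hstack([a,bc]))
p,R,_=tool();print(p,R.as_euler("xyz",degrees=True))
for n,x in(("tail",[-.15,0,.169]),("elbow",[.18,0,.169])):print(n,[proj(r.camera_params(c),p+R.apply(x)).round(1).tolist() for c in("side","top")])
E
```

```text
time_s: 13.25
tcp_pos: [0.5511, 0.0812, 0.3614]
eef_rot: [-179.8, 0.1, -82.5]
contact_force: [-0.2, 0.4, -1.3]
gripper_width: 0.0217
gripper_force: 60.0
time_s: 13.45
tcp_pos: [0.55, 0.0813, 0.358]
eef_rot: [179.9, 0.0, -82.6]
contact_force: [-1.0, -0.1, -3.1]
gripper_width: 0.0215
gripper_force: 60.0
[0.54909134 0.08196872 0.3580329 ] [ 1.79913941e+02 -1.20788128e-02 -8.25119743e+01]
tail [[358.7, 213.6], [225.1, 243.2]]
elbow [[237.9, 205.5], [327.8, 230.8]]
```

View pics/c9.png

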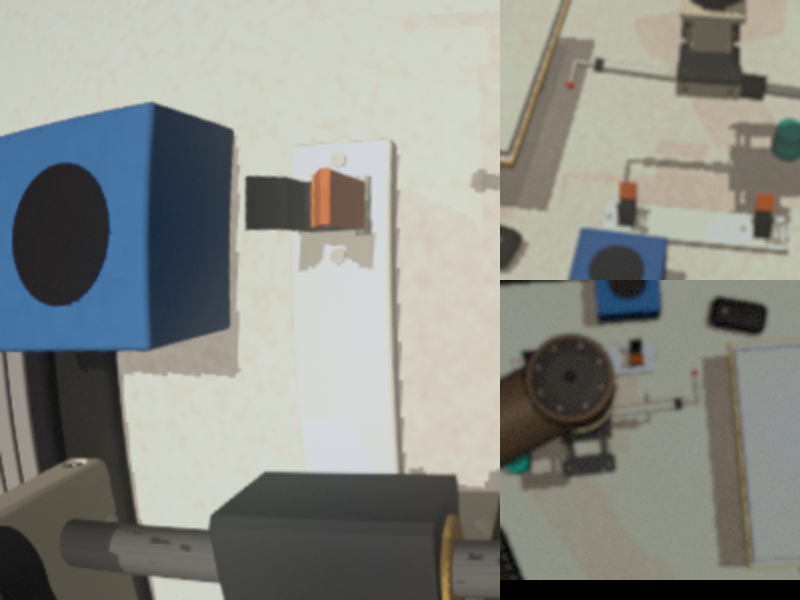

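Wrist crop (2×): the rail's far end runs (294,146)–(393,141), its left edge to (305,470) and its right edge to (398,472). Side crop: the elbow is at (580,63), about 4 px above prediction, so the pole is pitched hook-up in the grip. Computing both.

```bash
python3 - <<'E'
from h import *
import json
P=json.load(open("w9.json"))
f=lambda a,b,z=.015:plane(P,a/2-.25,b/2-.25,z,True)
A,B,C,D=f(294,146),f(393,141),f(305,470),f(398,472)
print([x.round(4).tolist() for x in(A,B,C,D)])
e=(A+B)/2;m=(C+D)/2;d=(m-e)[:2];d/=np.linalg.norm(d);print("far end",e.round(4),"yaw",np.degrees(np.arctan2(-d[1],-d[0])),"centre",(e[:2]+.13*d).round(4), "width",np.linalg.norm(A-B))
for q in((C-A),(D-B)):print(np.degrees(np.arctan2(-q[1],-q[0])))
X,er=tri([ray(r.camera_params("side"),240,201.5),ray(r.camera_params("top"),328,231.5)]);p,R,_=tool();x=R.inv().apply(X-p);print("elbow tool",x.round(4),np.round(er,4),"pitch",np.degrees(np.arctan2(.169-x[2],x[0])))
# jaw line in top0: orange & black tops
Pt=r.camera_params("top")
for a,b,z in[(342,68,.07),(522,47,.07),(340,45,.075),(520,24,.075)]:print(plane(Pt,a/3.4+145-.36,b/3.4+195-.36,z).round(4))
E
```

```text
[[0.7021, -0.033, 0.015], [0.6482, -0.0374, 0.015], [0.6831, 0.1408, 0.015], [0.6294, 0.1342, 0.015]]
far end [ 0.6752 -0.0352  0.015 ] yaw -83.74882204356419 centre [0.661 0.094] width 0.054055867620560465
-83.75685534457517
-83.74069135530519
elbow tool [0.1765 0.0037 0.1568] [0.0024 0.0024] pitch 3.954535261635532
[0.6399 0.1817 0.07  ]
[ 0.6637 -0.0042  0.07  ]
[0.6631 0.1839 0.075 ]
[ 0.687  -0.0019  0.075 ]
```

```bash
python3 - <<'E'
from h import *
go([.665,.0597,.30],[180,4,-83.2])
E
```

```text
shift [ 0.0372 -0.1121  0.0579] turn [ 0.11 -4.01  0.68]
```

```bash
python3 -m pendant '[[[0.01,-0.03,0,0,-2,0.4,-1],[0.02,-0.06,0.01,0,-4,0.7,-1],[0.03,-0.09,0.03,0,-4,0.7,-1],[0.037,-0.112,0.045,0,-4,0.7,-1],[0.037,-0.112,0.058,0,-4,0.7,-1]]]';python3 -m pendant '[[[0,0,0,0,0,0,-1],[0,0,0,0,0,0,-1]]]'; python3 - <<'E'
from h import *
go([.665,.0597,.28],[180,4,-83.2])
Pt=r.camera_params("top");Ps=r.camera_params("side")
t=r.capture("top")[:,:,::-1];s=r.capture("side")[:,:,::-1];w=r.capture("wrist")[:,:,::-1];cv2.imwrite("pics/t10.png",t);cv2.imwrite("pics/s10.png",s);cv2.imwrite("pics/w10.png",w)
p,R,_=tool();d=np.array([.1184,-.993,0]);C=np.array([.660,.093,0])
G=p+R.apply([0,0,.169])-.0215*d;print("grip centre est",G.round(4))
# red ball and dark tube cap in both
X=G+.2*d+.0445*np.array([.993,.118,0])
for n,I,P in(("top",t,Pt),("side",s,Ps)):
    u,v=proj(P,X).round().astype(int);hs=cv2.cvtColor(I,cv2.COLOR_BGR2HSV)
    m=cv2.inRange(hs,(0,100,60),(6,255,255))|cv2.inRange(hs,(170,100,60),(180,255,255))
    q=np.zeros_like(m);q[v-15:v+15,u-15:u+15]=m[v-15:v+15,u-15:u+15];ys,xs=np.nonzero(q);print(n,(u,v),xs.mean() if len(xs) else None,ys.mean() if len(ys) else None,len(xs))
    if len(xs): globals()["b"+n]=ray(P,xs.mean(),ys.mean())
B,e=tri([btop,bside]);print("ball exp",X.round(4),"got",B.round(4),np.round(e,4))
E
```

```text
time_s: 14.1
tcp_pos: [0.6673, 0.0599, 0.2986]
eef_rot: [179.9, 4.0, -83.2]
contact_force: [-0.4, -0.6, -2.7]
gripper_width: 0.0219
gripper_force: 60.0
time_s: 14.3
tcp_pos: [0.6652, 0.0604, 0.3007]
eef_rot: [179.9, 4.0, -83.2]
contact_force: [0.6, 0.4, -1.8]
gripper_width: 0.0215
gripper_force: 60.0
shift [0.0022 0.0002 0.0206] turn [ 0.09 -0.02  0.02]
grip centre est [0.662  0.0937 0.1336]
top (np.int64(327), np.int64(186)) 328.0 186.0 1
side (np.int64(221), np.int64(262)) 219.3846153846154 260.61538461538464 13
ball exp [ 0.7299 -0.0997  0.1336] got [ 0.7298 -0.1026  0.14  ] [0.0001 0.0001]
```

```bash
python3 -m pendant '[[[0.002,0.001,0.01,0,-0.7,0,-1],[0.006,0.001,0.02,0,-1.5,0,-1],[0.006,0.001,0.03,0,-1.5,0,-1],[0.006,0.001,0.04,0,-1.5,0,-1],[0.006,0.001,0.05,0,-1.5,0,-1]]]' ;python3 -m pendant '[[[0,0,0.005,0,0,0,-1],[0,0,0.01,0,0,0,-1]]]';python3 -m pendant '[[[0,0,0.004,0,0,0,-1],[0,0,0.008,0,0,0,-1]]]'
```

```text
time_s: 14.95
tcp_pos: [0.6653, 0.0573, 0.249]
eef_rot: [179.9, 5.5, -83.2]
contact_force: [-1.0, 0.7, -2.2]
gripper_width: 0.0215
gripper_force: 60.0
time_s: 15.15
tcp_pos: [0.6653, 0.0585, 0.2396]
eef_rot: [179.9, 5.5, -83.2]
contact_force: [-0.1, -0.5, -1.4]
gripper_width: 0.0216
gripper_force: 60.0
time_s: 15.35
tcp_pos: [0.6667, 0.0595, 0.2338]
eef_rot: [-179.8, 5.5, -83.2]
contact_force: [3.7, -0.4, 10.2]
gripper_width: 0.0215
gripper_force: 60.0
```

```bash
python3 -m pendant '[[[0,0,0.004,0,0,0,-1],[0,0,0.006,0,0,0,-1]]]' ;python3 -m pendant '[[[0.001,0,0.004,0,0,0,-1],[0.001,0,0.006,0,0,0,-1]]]';python3 -m pendant '[[[0.001,0,0.004,0,0,0,-1],[0.001,0,0.006,0,0,0,-1]]]'
```

```text
time_s: 15.55
tcp_pos: [0.6674, 0.0601, 0.2307]
eef_rot: [-179.6, 5.5, -83.1]
contact_force: [-3.4, -0.6, 23.1]
gripper_width: 0.0219
gripper_force: 60.0
time_s: 15.75
tcp_pos: [0.6667, 0.0597, 0.2226]
eef_rot: [-179.7, 5.5, -83.2]
contact_force: [5.2, 0.9, -0.4]
gripper_width: 0.0217
gripper_force: 60.0
time_s: 15.95
tcp_pos: [0.6648, 0.0588, 0.2135]
eef_rot: [179.9, 5.5, -83.2]
contact_force: [2.9, 0.1, 0.2]
gripper_width: 0.0221
gripper_force: 60.0
```

```bash
python3 -m pendant '[[[0,0,0.002,0,0,0,-1],[0,0,0.003,0,0,0,-1]]]' ;python3 -m pendant '[[[0,0,0.002,0,0,0,-1],[0,0,0.003,0,0,0,-1]]]'; python3 - <<'E'
from h import *
print(r.get_state()["moment"])
Pt=r.camera_params("top");Ps=r.camera_params("side")
s=r.capture("side")[:,:,::-1];t=r.capture("top")[:,:,::-1];cv2.imwrite("pics/s11.png",s);cv2.imwrite("pics/t11.png",t)
d=np.array([.1184,-.993,0]);y=np.array([.993,.118,0]);C=np.array([.661,.093,.045])
X=C+.2*d+.0445*y
for n,I,P in(("top",t,Pt),("side",s,Ps)):
    u,v=proj(P,X);hs=cv2.cvtColor(I,cv2.COLOR_BGR2HSV)
    m=cv2.inRange(hs,(0,100,60),(6,255,255))|cv2.inRange(hs,(170,100,60),(180,255,255))
    q=np.zeros_like(m);U,V=int(u),int(v);q[V-15:V+15,U-15:U+15]=m[V-15:V+15,U-15:U+15];ys,xs=np.nonzero(q);print(n,(u,v),xs.mean() if len(xs) else None,ys.mean() if len(ys) else None,len(xs))
E
```

```text
time_s: 16.15
tcp_pos: [0.6649, 0.059, 0.2123]
eef_rot: [179.9, 5.5, -83.2]
contact_force: [-5.0, -1.4, 17.0]
gripper_width: 0.0215
gripper_force: 60.0
time_s: 16.35
tcp_pos: [0.6648, 0.059, 0.2122]
eef_rot: [180.0, 5.4, -83.1]
contact_force: [-12.3, -2.6, 36.3]
gripper_width: 0.0216
gripper_force: 60.0
[0.284024   4.94173261 0.21463614]
top (np.float64(324.802594989669), np.float64(192.03250079113766)) None None 0
side (np.float64(223.46651988483933), np.float64(282.03744576335043)) 223.875 281.875 8
```

```bash
python3 -m pendant '[[[0,0,-0.003,0,0,0,-1],[0,0,-0.005,0,0,0,-1],[0,0,-0.005,0,0,0,-0.4],[0,0,-0.005,0,0,0,-0.1],[0,0,-0.005,0,0,0,-0.1]]]' 30;python3 -m pendant '[[[0,0,0,0,0,0,-0.1],[0,0,0,0,0,0,-0.1],[0,0,-0.01,0,0,0,-0.1],[0,0,-0.03,0,0,0,-0.1],[0,0,-0.06,0,0,0,-0.1]]]';python3 -m pendant '[[[0,0,-0.05,0,0,0,-0.1],[0,0,-0.1,0,0,0,-0.1],[0,0,-0.15,0,0,0,-0.1],[0,0,-0.15,0,5.5,0,-0.1],[0,0,-0.15,0,5.5,0,-0.1]]]'; python3 - <<'E'
from h import *
go([.60,.20,.48],[180,0,-83.2])
E
```

```text
time_s: 16.95
tcp_pos: [0.6649, 0.059, 0.2127]
eef_rot: [179.9, 5.5, -83.2]
contact_force: [0.1, -0.2, 0.5]
gripper_width: 0.0361
gripper_force: 0.0
time_s: 17.45
tcp_pos: [0.6654, 0.0531, 0.2727]
eef_rot: [179.8, 5.5, -83.2]
contact_force: [0.6, 0.5, -0.4]
gripper_width: 0.0392
gripper_force: 0.0
time_s: 17.95
tcp_pos: [0.6673, 0.0391, 0.4252]
eef_rot: [-179.8, -0.1, -83.2]
contact_force: [-1.7, 0.0, -1.2]
gripper_width: 0.0393
gripper_force: 0.0
shift [-0.1677  0.0475 -0.0552] turn [-0.19 -0.09  0.02]
```

The pole seated hard. Now measure the supplies with the top camera (the arm is clear of them) and check the pole and rack numerically.

```bash
cat > m.py <<'E'
from h import *
from scipy.spatial import cKDTree
def meas(show=True):
    Pt=r.camera_params("top");t=r.capture("top")[:,:,::-1];hs=cv2.cvtColor(t,cv2.COLOR_BGR2HSV);out={}
    for n,lo,hi,z in(("tub",(100,120,60),(125,255,255),.060),("pot",(5,170,120),(14,255,255),.052),("box",(5,60,100),(20,170,255),.056)):
        m=cv2.inRange(hs,lo,hi);m=cv2.morphologyEx(m,cv2.MORPH_CLOSE,np.ones((5,5)))
        k,l,st,c=cv2.connectedComponentsWithStats(m)
        for i in range(1,k):
            if st[i,4]<60 or st[i,4]>600:continue
            cs,_=cv2.findContours((l==i).astype(np.uint8),cv2.RETR_EXTERNAL,cv2.CHAIN_APPROX_NONE)
            W=np.array([plane(Pt,u,v,z)[:2] for u,v in cs[0][:,0]],np.float32)
            (cx,cy),wh,a=cv2.minAreaRect(W*1000);print(n,"px",c[i].round(1),st[i,4],"mid",plane(Pt,*c[i],z).round(4),"rect",np.round([cx,cy,*wh,a],1))
E
python3 - <<'E'
from m import *
meas()
t=r.capture("top")[:,:,::-1];s=r.capture("side")[:,:,::-1];cv2.imwrite("pics/s12.png",s);cv2.imwrite("pics/t12.png",t)
d=np.array([.1184,-.993,0]);C=np.array([.661,.093,.045]);y=np.array([.993,.118,0])
for n,I in(("top",t),("side",s)):
    P=r.camera_params(n)
    for k in(-.138,-.123,.163,.2):
        u,v=proj(P,C+k*d);print(n,k,(u.round(1),v.round(1)),I[int(v)-4:int(v)+5,int(round(u))].max(1).tolist())
E
```

```text
tub px [161.8 253.9] 141 mid [0.4999 0.4708 0.06  ] rect [500.4 470.9  43.   43.4  46.9]
box px [45.8 10.8] 130 mid [1.4317 0.9763 0.056 ] rect [1429.8  980.    48.1   73.7   45.7]
box px [64.6 15.2] 229 mid [1.4138 0.9016 0.056 ] rect [1411.5  892.3  106.2   87.4   87.6]
box px [156.3  13.1] 285 mid [1.4246 0.5469 0.056 ] rect [1432.7  539.   150.6  104.8   37. ]
box px [116.9  46.5] 511 mid [1.2841 0.6889 0.056 ] rect [1283.7  689.1  123.3  270.3   86.9]
box px [330.6  48.8] 169 mid [ 1.28   -0.1237  0.056 ] rect [1284.1 -120.   130.7   51.9    5.1]
box px [349.7  47.6] 68 mid [ 1.2852 -0.1957  0.056 ] rect [1281.1 -198.1   75.7   36.8   79.5]
box px [300.5  60.7] 91 mid [ 1.2307 -0.01    0.056 ] rect [1232.2  -17.2   92.1   47.4   38.2]
box px [427.5  56. ] 66 mid [ 1.2532 -0.4878  0.056 ] rect [1252.1 -488.4   32.5   49.4   51.5]
box px [275.3  71.4] 491 mid [1.1869 0.0844 0.056 ] rect [1185.6   94.5  217.4  138.3   79.2]
box px [91.  92.3] 127 mid [1.0984 0.772  0.056 ] rect [1102.9  765.9  103.4   55.2   46.2]
box px [247.2 103.2] 267 mid [1.06   0.1868 0.056 ] rect [1066.4  17
[... 798 characters left out ...]
64(214.2)) [103, 99, 94, 92, 93, 94, 94, 99, 92]
top -0.123 (np.float64(236.7), np.float64(213.8)) [111, 98, 77, 68, 61, 59, 72, 97, 111]
top 0.163 (np.float64(316.1), np.float64(205.2)) [139, 115, 100, 101, 97, 93, 99, 123, 142]
top 0.2 (np.float64(326.3), np.float64(204.1)) [125, 123, 123, 127, 132, 134, 146, 149, 151]
side -0.138 (np.float64(347.4), np.float64(279.2)) [140, 136, 126, 114, 113, 114, 115, 115, 119]
side -0.123 (np.float64(341.9), np.float64(278.7)) [138, 134, 117, 88, 77, 80, 78, 70, 72]
side 0.163 (np.float64(239.6), np.float64(270.0)) [191, 168, 135, 139, 156, 151, 130, 125, 156]
side 0.2 (np.float64(226.5), np.float64(268.9)) [192, 193, 195, 194, 186, 176, 167, 161, 161]
```

```bash
sed -i 's/k,l,st,c=cv2.connected/m[:200]=0;m[305:]=0;m[:,:140]=0;m[:,262:]=0;k,l,st,c=cv2.connected/; s/(5,170,120),(14,255,255)/(2,150,70),(16,255,255)/; s/(5,60,100),(20,170,255)/(3,55,80),(22,200,255)/' m.py; python3 - <<'E'
from m import *
t=cv2.imread("pics/t12.png");hs=cv2.cvtColor(t,cv2.COLOR_BGR2HSV)
for q in((194,245),(190,270),(200,270),(194,267),(217,221),(162,254)):print(q,hs[q[1],q[0]],t[q[1],q[0]])
meas()
E
```

```text
(194, 245) [ 11 125  49] [25 34 49]
(190, 270) [ 14 149  91] [38 63 91]
(200, 270) [ 14 123  52] [27 39 52]
(194, 267) [170  85  18] [14 12 18]
(217, 221) [ 16 103  69] [41 56 69]
(162, 254) [106 190 130] [130  77  33]
tub px [161.8 253.9] 143 mid [0.4998 0.4708 0.06  ] rect [499.5 471.6  41.8  45.8   0.6]
box px [188.2 272.4] 96 mid [0.4369 0.3763 0.056 ] rect [433.3 378.1  62.5  30.1  16.7]
```

The arm hides the pot and part of the box, so I'll swing it aside first.

```bash
python3 -m pendant '[[[0.04,0.03,-0.01,0,0,0,0],[0.08,0.06,-0.02,0,0,0,0.3],[0.12,0.09,-0.03,0,0,0,0.6],[0.16,0.12,-0.03,0,0,0,0.6],[0.2,0.14,-0.03,0,0,0,0.6]]]'; python3 - <<'E'
from m import *
meas()
E
```

```text
time_s: 18.65
tcp_pos: [0.5506, -0.1775, 0.4525]
eef_rot: [180.0, 0.1, -83.2]
contact_force: [1.5, -0.2, 0.1]
gripper_width: 0.0684
gripper_force: 0.0
tub px [161.7 254. ] 141 mid [0.4996 0.4711 0.06  ] rect [499.5 471.6  41.8  45.8   0.6]
box px [192.2 244.6] 78 mid [0.5337 0.3667 0.056 ] rect [533.2 364.8  43.1  48.8  46.7]
box px [194.7 271. ] 312 mid [0.4419 0.3537 0.056 ] rect [442.3 353.6  62.1  62.   54.7]
```

```bash
python3 -m pendant '[[[-0.045,0.02,0,0,0,-8,0.8],[-0.09,0.03,0,0,0,-16,0.8],[-0.135,0.04,0,0,0,-24,0.8],[-0.18,0.045,0,0,0,-32,0.8],[-0.225,0.05,0,0,0,-40,0.8]]]'; python3 - <<'E'
from h import *
go([.442,.3536,.25],[180,0,-37])
E
```

```text
time_s: 19.2
tcp_pos: [0.4752, 0.0427, 0.4521]
eef_rot: [180.0, 0.1, -42.9]
contact_force: [1.6, -0.5, -0.7]
gripper_width: 0.0789
gripper_force: 0.0
shift [-0.2358 -0.2051  0.2024] turn [ 0.02  0.1  -5.94]
```

```bash
python3 -m pendant '[[[-0.034,-0.029,0,0,0,-6,0.8],[-0.067,-0.058,0,0,0,-6,0.8],[-0.1,-0.087,0.005,0,0,-6,0.8],[-0.133,-0.116,0.01,0,0,-6,0.8],[-0.167,-0.145,0.015,0,0,-6,0.8]]]'; python3 -m pendant '[[[-0.034,-0.03,0.01,0,0,0,0.8],[-0.069,-0.06,0.04,0,0,0,0.8],[-0.069,-0.06,0.085,0,0,0,0.8],[-0.069,-0.06,0.13,0,0,0,0.8],[-0.069,-0.06,0.16,0,0,0,0.8]]]'; python3 - <<'E'
from h import *
go([.442,.3536,.19],[180,0,-37])
P=r.camera_params("wrist");w=r.capture("wrist")[:,:,::-1];cv2.imwrite("pics/w13.png",w);hs=cv2.cvtColor(w,cv2.COLOR_BGR2HSV)
print(proj(P,np.array([.442,.3536,.056]),True))
m=cv2.inRange(hs,(3,55,80),(22,200,255));k,l,st,c=cv2.connectedComponentsWithStats(m);print([(c[i].round(0).tolist(),st[i].tolist()) for i in range(1,k) if st[i,4]>300])
E
```

```text
time_s: 19.7
tcp_pos: [0.4531, 0.2632, 0.4368]
eef_rot: [179.9, 0.1, -37.2]
contact_force: [0.9, -0.2, -0.2]
gripper_width: 0.0792
gripper_force: 0.0
time_s: 20.2
tcp_pos: [0.434, 0.3504, 0.2735]
eef_rot: [179.7, 0.1, -37.2]
contact_force: [0.5, -0.3, 1.3]
gripper_width: 0.0791
gripper_force: 0.0
shift [ 0.0046 -0.0078  0.0834] turn [ 0.29  0.08 -0.24]
[266.19459401 230.57337053]
[([166.0, 131.0], [133, 97, 68, 69, 3617]), ([261.0, 226.0], [216, 183, 88, 88, 6726]), ([126.0, 280.0], [117, 255, 23, 51, 600]), ([432.0, 276.0], [418, 255, 23, 50, 469]), ([364.0, 323.0], [229, 305, 275, 28, 1856])]
```

```bash
python3 - <<'E'
from h import *
P=r.camera_params("wrist");w=cv2.imread("pics/w13.png");hs=cv2.cvtColor(w,cv2.COLOR_BGR2HSV)
m=cv2.inRange(hs,(3,55,80),(22,200,255))
for n,(a,b,c,d),z in(("box",(205,175,315,285),.056),("pot",(125,90,210,175),.052)):
    q=np.zeros_like(m);q[b:d,a:c]=m[b:d,a:c];cs,_=cv2.findContours(q,cv2.RETR_EXTERNAL,cv2.CHAIN_APPROX_NONE);C=max(cs,key=cv2.contourArea)
    W=np.array([plane(P,u,v,z,True)[:2] for u,v in C[:,0]],np.float32);print(n,cv2.minAreaRect(W*1000),[x for x in cv2.minEnclosingCircle(W*1000)])
E
```

```text
box ((444.50848388671875, 352.8536071777344), (53.72835922241211, 57.84364318847656), 53.90907287597656) [(443.0128173828125, 352.8444519042969), 37.546669006347656]
pot ((529.8103637695312, 361.9543762207031), (45.219337463378906, 43.01283264160156), 50.264404296875) [(530.0933227539062, 361.9932556152344), 22.925230026245117]
```

```bash
python3 -m pendant '[[[0.0066,-0.0085,0.02,0,0,-1,0.8],[0.0066,-0.0085,0.05,0,0,-1,0.8],[0.0066,-0.0085,0.083,0,0,-1,0.8],[0.0066,-0.0085,0.083,0,0,-1,0.8],[0.0066,-0.0085,0.083,0,0,-1,-0.4]]]' 20; python3 -m pendant '[[[0,0,0,0,0,0,-0.4],[0,0,0,0,0,0,-0.4],[0,0,0,0,0,0,-0.4],[0,0,0,0,0,0,-0.4],[0,0,0,0,0,0,-0.4]]]'
```

```text
time_s: 20.75
tcp_pos: [0.4457, 0.3539, 0.1949]
eef_rot: [179.9, 0.0, -36.2]
contact_force: [-0.1, 0.1, 0.5]
gripper_width: 0.0751
gripper_force: 0.0
time_s: 21.25
tcp_pos: [0.4456, 0.3542, 0.1961]
eef_rot: [-179.9, 0.0, -36.2]
contact_force: [-1.2, -1.1, 7.0]
gripper_width: 0.056
gripper_force: 20.0
```

```bash
python3 -m pendant '[[[0,0,-0.02,0,0,0,-0.4],[0,0,-0.06,0,0,0,-0.4],[0,0,-0.1,0,0,0,-0.4],[0,0,-0.14,0,0,0,-0.4],[0,0,-0.18,0,0,0,-0.4]]]';  python3 - <<'E'
from m import *
H=np.array([.5126,-.3984,.11]);h=np.array([.997,.076,0]);n=np.array([-.076,.997,0])
for k in(-.11,0,.11):print(k,(H+.12*n+k*h).round(4))
go([.512,-.15,.40],[180,0,-85.6])
w=r.capture("wrist")[:,:,::-1];cv2.imwrite("pics/w14.png",w)
print(r.get_state()["gripper_width"])
E
```

```text
time_s: 21.75
tcp_pos: [0.445, 0.3533, 0.3769]
eef_rot: [-180.0, 0.0, -36.2]
contact_force: [0.2, 1.1, -1.0]
gripper_width: 0.0559
gripper_force: 20.0
-0.11 [ 0.3938 -0.2871  0.11  ]
0 [ 0.5035 -0.2788  0.11  ]
0.11 [ 0.6132 -0.2704  0.11  ]
shift [ 0.3514  0.3664 -0.0236] turn [-2.000e-02  5.000e-02  4.938e+01]
0.05612985169129655
```

```bash
python3 -m pendant '[[[0.035,0.034,-0.01,0,0,8,-0.4],[0.07,0.068,-0.02,0,0,16,-0.4],[0.105,0.102,-0.03,0,0,24,-0.4],[0.14,0.136,-0.03,0,0,32,-0.4],[0.175,0.17,-0.03,0,0,40,-0.4]]]';  python3 - <<'E'
from h import *
go([.6132,-.2704,.41],[180,0,-85.6])
E
```

```text
time_s: 22.3
tcp_pos: [0.4857, 0.1112, 0.4054]
eef_rot: [-179.9, 0.1, -76.5]
contact_force: [1.4, 0.3, -1.0]
gripper_width: 0.056
gripper_force: 20.0
shift [ 0.4008 -0.035  -0.0049] turn [-0.09  0.06  9.08]
```

```bash
python3 -m pendant '[[[0.045,-0.004,0,0,0,5,-0.4],[0.09,-0.008,0,0,0,9.1,-0.4],[0.135,-0.012,0,0,0,9.1,-0.4],[0.18,-0.016,0,0,0,9.1,-0.4],[0.225,-0.02,0,0,0,9.1,-0.4]]]';python3 -m pendant '[[[0.045,0.003,0,0,0,0,-0.4],[0.09,0.006,0,0,0,0,-0.4],[0.135,0.008,0,0,0,0,-0.4],[0.16,0.01,0,0,0,0,-0.4],[0.17,0.01,0,0,0,0,-0.4]]]';  python3 - <<'E'
from h import *
go([.6132,-.2704,.312],[180,0,-85.6])
E
```

```text
time_s: 22.8
tcp_pos: [0.5591, -0.1025, 0.405]
eef_rot: [-180.0, 0.0, -85.3]
contact_force: [0.6, 0.6, -0.8]
gripper_width: 0.0558
gripper_force: 20.0
time_s: 23.3
tcp_pos: [0.5624, -0.2732, 0.4043]
eef_rot: [180.0, 0.0, -85.5]
contact_force: [0.1, 0.1, -0.3]
gripper_width: 0.0557
gripper_force: 20.0
shift [ 0.0012 -0.0509  0.0922] turn [0.04 0.   0.12]
```

```bash
python3 -m pendant '[[[0,-0.025,0,0,0,0,-0.4],[0,-0.051,0,0,0,0,-0.4],[0,-0.051,0.03,0,0,0,-0.4],[0,-0.051,0.065,0,0,0,-0.4],[0,-0.051,0.088,0,0,0,-0.4]]]';python3 -m pendant '[[[0,0,0.003,0,0,0,-0.4],[0,0,0.004,0,0,0,-0.4],[0,0,0.004,0,0,0,-0.4]]]'
```

```text
time_s: 23.8
tcp_pos: [0.6133, -0.2655, 0.3141]
eef_rot: [179.9, 0.1, -85.3]
contact_force: [0.9, -0.6, -1.3]
gripper_width: 0.056
gripper_force: 20.0
time_s: 24.1
tcp_pos: [0.6144, -0.2665, 0.3142]
eef_rot: [-179.9, -0.1, -85.3]
contact_force: [0.1, 0.0, -0.8]
gripper_width: 0.056
gripper_force: 20.0
```

```bash
python3 -m pendant '[[[0,0,0.004,0,0,0,-0.4],[0,0,0.004,0,0,0,-0.4]]]';python3 -m pendant '[[[0,0,0.004,0,0,0,-0.4],[0,0,0.004,0,0,0,-0.4]]]'
```

```text
time_s: 24.3
tcp_pos: [0.6138, -0.2667, 0.3091]
eef_rot: [-180.0, -0.0, -85.3]
contact_force: [-0.6, 0.0, -0.6]
gripper_width: 0.0561
gripper_force: 20.0
time_s: 24.5
tcp_pos: [0.6141, -0.2668, 0.3058]
eef_rot: [-179.9, -0.1, -85.3]
contact_force: [-1.5, -0.8, 4.6]
gripper_width: 0.056
gripper_force: 20.0
```

```bash
python3 -m pendant '[[[0,0,-0.001,0,0,0,0.5],[0,0,-0.001,0,0,0,0.5],[0,0,-0.001,0,0,0,0.5],[0,0,-0.001,0,0,0,0.5],[0,0,-0.02,0,0,0,0.5]]]';python3 -m pendant '[[[0,0,-0.045,0,0,0,0.6],[0,0,-0.09,0,0,0,0.6],[-0.03,0,-0.12,0,0,0,0.6],[-0.07,0.01,-0.13,0,0,0,0.6],[-0.11,0.02,-0.13,0,0,0,0.6]]]'; python3 - <<'E'
from m import *
meas()
go([.55,.0,.45],[180,0,-83.2])
E
```

```text
time_s: 25.0
tcp_pos: [0.613, -0.2664, 0.3216]
eef_rot: [179.7, 0.1, -85.4]
contact_force: [-0.4, -0.0, -1.3]
gripper_width: 0.0655
gripper_force: 0.0
time_s: 25.5
tcp_pos: [0.5849, -0.158, 0.4565]
eef_rot: [-179.8, -0.0, -85.4]
contact_force: [1.1, 0.2, -0.2]
gripper_width: 0.0703
gripper_force: 0.0
tub px [161.7 253.9] 142 mid [0.4997 0.4709 0.06  ] rect [499.5 471.6  41.8  45.8   0.6]
box px [192.1 244.7] 75 mid [0.5332 0.3673 0.056 ] rect [534.  365.8  45.9  45.7   2.5]
shift [-0.1559  0.0201  0.0062] turn [-0.14  0.1  -2.08]
```

```bash
python3 -m pendant '[[[-0.045,0,0,0,0,0,0.8],[-0.09,0,0,0,0,0,0.8],[-0.135,0,0,0,0,0,0.8],[-0.18,0,0,0,0,0,0.8],[-0.225,0,0,0,0,0,0.8]]]'; python3 -m pendant '[[[-0.045,0.01,0,0,0,0,0.8],[-0.09,0.02,0.01,0,0,0,0.8],[-0.135,0.02,0.03,0,0,0,0.8],[-0.18,0.02,0.06,0,0,0,0.8],[-0.225,0.02,0.09,0,0,0,0.8]]]'; python3 - <<'E'
from h import *
go([.531,.363,.27],[180,0,-85])
E
```

```text
time_s: 26.05
tcp_pos: [0.5661, 0.0673, 0.4545]
eef_rot: [180.0, 0.0, -85.3]
contact_force: [0.8, -0.3, -0.2]
gripper_width: 0.0788
gripper_force: 0.0
time_s: 26.55
tcp_pos: [0.5282, 0.2832, 0.3685]
eef_rot: [-180.0, 0.1, -85.3]
contact_force: [1.4, 0.5, -0.3]
gripper_width: 0.0787
gripper_force: 0.0
shift [-0.0792 -0.0092  0.0986] turn [-0.04  0.05 -0.29]
```

```bash
python3 -m pendant '[[[-0.03,-0.004,0.02,0,0,0,0.8],[-0.06,-0.008,0.04,0,0,0,0.8],[-0.079,-0.009,0.07,0,0,0,0.8],[-0.079,-0.009,0.1,0,0,0,0.8],[-0.079,-0.009,0.1,0,0,0,0.8]]]'; cat > wl.py <<'E'
from h import *
import sys
# lid centre in the wrist image near expected point
def lid(X,lo,hi,zt):
    P=r.camera_params("wrist");w=r.capture("wrist")[:,:,::-1];u,v=proj(P,np.array([*X,zt]),True).round().astype(int)
    m=cv2.inRange(cv2.cvtColor(w,cv2.COLOR_BGR2HSV),lo,hi);q=np.zeros_like(m);s=(slice(max(v-60,0),v+60),slice(max(u-60,0),u+60));q[s]=m[s]
    cs,_=cv2.findContours(q,cv2.RETR_EXTERNAL,cv2.CHAIN_APPROX_NONE);C=max(cs,key=cv2.contourArea)
    W=np.array([plane(P,a,b,zt,True)[:2] for a,b in C[:,0]],np.float32);print((u,v),C[:,0].min(0),C[:,0].max(0),cv2.minEnclosingCircle(W*1000))
E
python3 - <<'E'
from wl import *
lid([.531,.363],(3,150,80),(18,255,255),.052)
go([.531,.363,.194],[180,0,-85])
E
```

```text
time_s: 27.05
tcp_pos: [0.5299, 0.3603, 0.2641]
eef_rot: [179.6, -0.3, -85.3]
contact_force: [-0.9, -0.3, -0.8]
gripper_width: 0.0787
gripper_force: 0.0
(np.int64(275), np.int64(245)) [235 218] [303 269] ((534.51904296875, 366.9306945800781), 21.83991241455078)
shift [-0.0027 -0.0007  0.0729] turn [ 0.22 -0.2  -0.3 ]
```

```bash
python3 -m pendant '[[[-0.004,-0.004,0.025,0,0,0,0.8],[-0.004,-0.004,0.05,0,0,0,0.8],[-0.004,-0.004,0.07,0,0,0,0.8],[-0.004,-0.004,0.07,0,0,0,0],[-0.004,-0.004,0.07,0,0,0,-0.5]]]' 15; python3 -m pendant '[[[0,0,0,0,0,0,-0.5],[0,0,0,0,0,0,-0.5],[0,0,0,0,0,0,-0.5],[0,0,0,0,0,0,-0.5]]]'
```

```text
time_s: 27.6
tcp_pos: [0.5357, 0.3653, 0.2008]
eef_rot: [-179.9, 0.0, -85.3]
contact_force: [0.2, 0.9, 1.3]
gripper_width: 0.0681
gripper_force: 0.0
time_s: 28.0
tcp_pos: [0.5352, 0.3655, 0.2002]
eef_rot: [-180.0, 0.1, -85.3]
contact_force: [-1.3, 0.3, 8.2]
gripper_width: 0.046
gripper_force: 14.9
```

```bash
python3 -m pendant '[[[0,0,-0.02,0,0,0,-0.5],[0,0,-0.06,0,0,0,-0.5],[0.02,0,-0.1,0,0,0,-0.5],[0.06,0,-0.14,0,0,0,-0.5],[0.1,0,-0.18,0,0,0,-0.5]]]'; python3 -m pendant '[[[0.045,0,-0.01,0,0,0,-0.5],[0.09,0,-0.03,0,0,0,-0.5],[0.135,0,-0.04,0,0,0,-0.5],[0.18,0,-0.04,0,0,0,-0.5],[0.225,0,-0.04,0,0,0,-0.5]]]';  python3 -m pendant '[[[0.045,0.015,0,0,0,0,-0.5],[0.09,0.03,0,0,0,0,-0.5],[0.135,0.045,0,0,0,0,-0.5],[0.18,0.06,0,0,0,0,-0.5],[0.225,0.075,0,0,0,0,-0.5]]]';python3 - <<'E'
from h import *
go([.5035,-.276,.325],[180,0,-85.5])
E
```

```text
time_s: 28.5
tcp_pos: [0.5421, 0.274, 0.3711]
eef_rot: [180.0, 0.0, -85.3]
contact_force: [0.3, 0.4, -0.5]
gripper_width: 0.0462
gripper_force: 13.1
time_s: 29.0
tcp_pos: [0.5604, 0.0488, 0.4104]
eef_rot: [-180.0, 0.0, -85.3]
contact_force: [1.2, 0.2, -1.4]
gripper_width: 0.0465
gripper_force: 13.1
time_s: 29.5
tcp_pos: [0.5034, -0.1815, 0.41]
eef_rot: [-180.0, 0.0, -85.3]
contact_force: [1.7, 0.5, -0.3]
gripper_width: 0.0462
gripper_force: 13.1
shift [0.0942 0.0076 0.085 ] turn [-0.    0.    0.19]
```

```bash
python3 -m pendant '[[[0.04,0.004,0,0,0,0,-0.5],[0.08,0.008,0,0,0,0,-0.5],[0.094,0.008,0.03,0,0,0,-0.5],[0.094,0.008,0.06,0,0,0,-0.5],[0.094,0.008,0.088,0,0,0,-0.5]]]'; python3 -m pendant '[[[0,0,0.004,0,0,0,-0.5],[0,0,0.006,0,0,0,-0.5],[0,0,0.006,0,0,0,-0.5]]]';python3 -m pendant '[[[0,0,0.004,0,0,0,-0.5],[0,0,0.004,0,0,0,-0.5]]]'
```

```text
time_s: 30.0
tcp_pos: [0.5034, -0.2749, 0.3204]
eef_rot: [180.0, 0.0, -85.4]
contact_force: [0.3, -0.2, -0.1]
gripper_width: 0.0461
gripper_force: 13.1
time_s: 30.3
tcp_pos: [0.5047, -0.2741, 0.317]
eef_rot: [-179.9, -0.0, -85.3]
contact_force: [-0.4, -0.3, -0.6]
gripper_width: 0.0459
gripper_force: 13.1
time_s: 30.5
tcp_pos: [0.5042, -0.274, 0.3124]
eef_rot: [-180.0, -0.0, -85.3]
contact_force: [-0.9, 0.3, -1.1]
gripper_width: 0.0461
gripper_force: 13.1
```

```bash
python3 -m pendant '[[[0,0,0.003,0,0,0,-0.5],[0,0,0.003,0,0,0,-0.5]]]'; python3 -m pendant '[[[0,0,0.002,0,0,0,-0.5],[0,0,0.002,0,0,0,-0.5]]]'
```

```text
time_s: 30.7
tcp_pos: [0.5045, -0.2742, 0.3102]
eef_rot: [-179.9, -0.1, -85.3]
contact_force: [-1.9, 1.6, 6.5]
gripper_width: 0.0465
gripper_force: 14.9
time_s: 30.9
tcp_pos: [0.5045, -0.2743, 0.3095]
eef_rot: [-179.9, -0.1, -85.2]
contact_force: [-5.1, 3.9, 16.1]
gripper_width: 0.0466
gripper_force: 15.9
```

```bash
python3 -m pendant '[[[0,0,-0.003,0,0,0,-0.5],[0,0,-0.003,0,0,0,0.4],[0,0,-0.003,0,0,0,0.4],[0,0,-0.003,0,0,0,0.4],[0,0,-0.02,0,0,0,0.4]]]'; python3 -m pendant '[[[0,0,-0.045,0,0,0,0.5],[0,0,-0.09,0,0,0,0.7],[-0.03,0,-0.12,0,0,0,0.8],[-0.07,0,-0.13,0,0,0,0.8],[-0.115,0,-0.13,0,0,0,0.8]]]'; python3 - <<'E'
from m import *
meas()
t=r.capture("top");s=r.capture("side");cv2.imwrite("pics/t15.png",t[:,:,::-1]);cv2.imwrite("pics/s15.png",s[:,:,::-1])
E
python3 -m pendant '[[[-0.045,0,0,0,0,0,0.8],[-0.09,0,0,0,0,0,0.8],[-0.135,0,0,0,0,0,0.8],[-0.18,0,0,0,0,0,0.8],[-0.225,0,0,0,0,0,0.8]]]'; python3 -m pendant '[[[-0.045,0,0,0,0,0,0.8],[-0.09,0,0.01,0,0,0,0.8],[-0.135,0,0.03,0,0,0,0.8],[-0.18,0,0.05,0,0,0,0.8],[-0.225,0,0.07,0,0,0,0.8]]]'
```

```text
time_s: 31.4
tcp_pos: [0.5033, -0.2739, 0.3244]
eef_rot: [179.7, 0.1, -85.3]
contact_force: [-0.5, 0.1, 0.0]
gripper_width: 0.061
gripper_force: 0.0
time_s: 31.9
tcp_pos: [0.4949, -0.159, 0.4585]
eef_rot: [-179.8, -0.0, -85.4]
contact_force: [0.4, 0.8, -0.5]
gripper_width: 0.0788
gripper_force: 0.0
tub px [152.9 247.8] 139 mid [0.5207 0.5031 0.06  ] rect [520.1 502.9  42.   43.    0.6]
time_s: 32.55
tcp_pos: [0.4763, 0.0657, 0.4565]
eef_rot: [180.0, -0.0, -85.4]
contact_force: [1.8, 1.1, -0.5]
gripper_width: 0.0787
gripper_force: 0.0
time_s: 33.05
tcp_pos: [0.4581, 0.2903, 0.3857]
eef_rot: [180.0, -0.0, -85.4]
contact_force: [0.5, 0.5, 0.6]
gripper_width: 0.0788
gripper_force: 0.0
```

The tub has been knocked to (0.520, 0.503), so I'm retargeting.

```bash
python3 - <<'E'
from h import *
go([.5205,.503,.275],[180,0,-85.4])
E
```

```text
shift [-0.207  -0.0794  0.1107] turn [ 0.02 -0.01  0.05]
```

```bash
python3 -m pendant '[[[-0.043,-0.017,0,0,0,0,0.8],[-0.086,-0.034,0.02,0,0,0,0.8],[-0.13,-0.05,0.04,0,0,0,0.8],[-0.172,-0.066,0.07,0,0,0,0.8],[-0.207,-0.079,0.1,0,0,0,0.9]]]';python3 -m pendant '[[[0,0,0.01,0,0,0,0.9],[0,0,0.01,0,0,0,0.9]]]'; python3 - <<'E'
from wl import *
lid([.5205,.503],(100,110,50),(125,255,255),.06)
go([.5205,.503,.20],[180,0,-85.4])
E
```

```text
time_s: 33.55
tcp_pos: [0.5206, 0.5008, 0.2871]
eef_rot: [-180.0, 0.0, -85.3]
contact_force: [0.6, 0.1, 1.8]
gripper_width: 0.0821
gripper_force: 0.0
time_s: 33.75
tcp_pos: [0.5194, 0.4988, 0.274]
eef_rot: [179.7, -0.3, -85.3]
contact_force: [0.1, -0.7, 0.1]
gripper_width: 0.0834
gripper_force: 0.0
(np.int64(275), np.int64(247)) [236 214] [312 269] ((521.3303833007812, 506.25518798828125), 25.0529727935791)
shift [-0.0046 -0.0014  0.0766] turn [ 0.14 -0.18  0.05]
```

```bash
python3 -m pendant '[[[-0.005,-0.0015,0.025,0,0,0,0.9],[-0.005,-0.0015,0.05,0,0,0,0.9],[-0.005,-0.0015,0.075,0,0,0,0.9],[-0.005,-0.0015,0.075,0,0,0,0.3],[-0.005,-0.0015,0.075,0,0,0,-0.3]]]' 15; python3 -m pendant '[[[0,0,0,0,0,0,-0.4],[0,0,0,0,0,0,-0.4],[0,0,0,0,0,0,-0.4],[0,0,0,0,0,0,-0.4]]]';python3 -m pendant '[[[0,0,-0.02,0,0,0,-0.4],[0,0,-0.06,0,0,0,-0.4],[0.02,0,-0.1,0,0,0,-0.4],[0.06,0,-0.14,0,0,0,-0.4],[0.1,0,-0.18,0,0,0,-0.4]]]';
```

```text
time_s: 34.3
tcp_pos: [0.5209, 0.5039, 0.2056]
eef_rot: [-179.9, 0.0, -85.3]
contact_force: [0.3, 0.9, 1.7]
gripper_width: 0.0724
gripper_force: 0.0
time_s: 34.7
tcp_pos: [0.5207, 0.5048, 0.2059]
eef_rot: [-179.9, 0.1, -85.3]
contact_force: [-0.3, -0.1, 6.7]
gripper_width: 0.0554
gripper_force: 15.4
time_s: 35.2
tcp_pos: [0.5272, 0.4132, 0.3758]
eef_rot: [180.0, 0.0, -85.3]
contact_force: [1.5, 0.5, -0.9]
gripper_width: 0.055
gripper_force: 14.7
```

```bash
python3 -m pendant '[[[0.045,0,-0.01,0,0,0,-0.4],[0.09,0.005,-0.03,0,0,0,-0.4],[0.135,0.01,-0.04,0,0,0,-0.4],[0.18,0.02,-0.04,0,0,0,-0.4],[0.225,0.03,-0.04,0,0,0,-0.4]]]';  python3 -m pendant '[[[0.045,0.015,0,0,0,0,-0.4],[0.09,0.03,0,0,0,0,-0.4],[0.135,0.045,0,0,0,0,-0.4],[0.18,0.06,0,0,0,0,-0.4],[0.225,0.075,0,0,0,0,-0.4]]]';python3 - <<'E'
from h import *
go([.3935,-.281,.415],[180,0,-85.5])
E
```

```text
time_s: 35.7
tcp_pos: [0.5154, 0.1854, 0.4151]
eef_rot: [-180.0, 0.1, -85.3]
contact_force: [0.6, -0.1, -1.1]
gripper_width: 0.0554
gripper_force: 14.7
time_s: 36.2
tcp_pos: [0.4585, -0.0447, 0.4149]
eef_rot: [-180.0, 0.0, -85.3]
contact_force: [0.6, -0.6, -2.0]
gripper_width: 0.0556
gripper_force: 14.7
shift [ 2.301e-01  8.410e-02 -2.000e-04] turn [-0.04  0.03  0.21]
```

```bash
python3 -m pendant '[[[0.045,0.017,0,0,0,0,-0.4],[0.09,0.034,0,0,0,0,-0.4],[0.135,0.05,0,0,0,0,-0.4],[0.18,0.067,0,0,0,0,-0.4],[0.23,0.084,0,0,0,0,-0.4]]]';python3 -m pendant '[[[0,0,0.03,0,0,0,-0.4],[0,0,0.06,0,0,0,-0.4],[0,0,0.085,0,0,0,-0.4],[0,0,0.092,0,0,0,-0.4],[0,0,0.094,0,0,0,-0.4]]]';python3 -m pendant '[[[0,0,0.003,0,0,0,-0.4],[0,0,0.003,0,0,0,-0.4]]]'
```

```text
time_s: 36.7
tcp_pos: [0.3941, -0.2779, 0.4151]
eef_rot: [-179.9, -0.0, -85.3]
contact_force: [2.3, -0.0, -1.5]
gripper_width: 0.0554
gripper_force: 14.7
time_s: 37.2
tcp_pos: [0.3953, -0.2764, 0.3202]
eef_rot: [179.9, 0.0, -85.3]
contact_force: [0.0, 0.5, -1.4]
gripper_width: 0.0555
gripper_force: 14.7
time_s: 37.4
tcp_pos: [0.3959, -0.2763, 0.3183]
eef_rot: [-179.9, -0.0, -85.3]
contact_force: [0.0, -0.2, -0.9]
gripper_width: 0.0555
gripper_force: 14.7
```

```bash
python3 -m pendant '[[[0,0,0.003,0,0,0,-0.4],[0,0,0.003,0,0,0,-0.4]]]'; python3 -m pendant '[[[0,0,0.001,0,0,0,-0.4],[0,0,0.001,0,0,0,-0.4]]]'
```

```text
time_s: 37.6
tcp_pos: [0.396, -0.2765, 0.3158]
eef_rot: [-179.9, -0.1, -85.3]
contact_force: [-0.6, 1.2, 4.5]
gripper_width: 0.0556
gripper_force: 15.2
time_s: 37.8
tcp_pos: [0.396, -0.2765, 0.3156]
eef_rot: [-179.9, -0.1, -85.3]
contact_force: [-3.3, 3.7, 13.7]
gripper_width: 0.0559
gripper_force: 15.8
```

Down. Release, retreat clear, then take the final look.

```bash
python3 -m pendant '[[[0,0,-0.003,0,0,0,-0.4],[0,0,-0.003,0,0,0,0.5],[0,0,-0.003,0,0,0,0.5],[0,0,-0.003,0,0,0,0.5],[0,0,-0.02,0,0,0,0.5]]]'; python3 -m pendant '[[[0,0,-0.045,0,0,0,0.5],[0,0,-0.09,0,0,0,0.5],[0,-0.02,-0.13,0,0,0,0.5],[-0.04,-0.02,-0.17,0,0,0,0.5],[-0.08,-0.02,-0.19,0,0,0,0.5]]]'; python3 -m pendant '[[[-0.045,0,0,0,0,0,0.5],[-0.09,0,0,0,0,0,0.5],[-0.13,0,0,0,0,0,0.5],[-0.13,0,0,0,0,0,0.5],[-0.13,0,0,0,0,0,0.5]]]'; python3 - <<'E'
from h import *
t=r.capture("top")[:,:,::-1];s=r.capture("side")[:,:,::-1];cv2.imwrite("pics/t16.png",t);cv2.imwrite("pics/s16.png",s)
a=cv2.resize(s[100:270,90:290],(470,400),interpolation=2); b=cv2.resize(s[235:315,205:365],(400,200),interpolation=2)
c=cv2.resize(t[150:300,225:445],(470*1,200*1)) ; d=cv2.resize(s[210:345,320:480],(330,278)); e=cv2.resize(t[180:250,220:345],(330,185)); 
L=np.vstack([a,cv2.resize(t[165:330,360:480],(470,200)) if 0 else cv2.resize(t[160:330,225:455],(470,200))])
Rr=np.vstack([cv2.resize(b,(330,165)),d,cv2.resize(e,(330,157))])
cv2.imwrite("pics/c16.png",np.hstack([L,Rr]))
E
```

```text
time_s: 38.3
tcp_pos: [0.3947, -0.2761, 0.3316]
eef_rot: [179.8, 0.1, -85.3]
contact_force: [0.1, 0.8, -0.7]
gripper_width: 0.0655
gripper_force: 0.0
time_s: 38.8
tcp_pos: [0.4095, -0.1959, 0.5249]
eef_rot: [-180.0, -0.0, -85.5]
contact_force: [1.1, 1.7, 2.0]
gripper_width: 0.0655
gripper_force: 0.0
time_s: 39.3
tcp_pos: [0.3983, -0.0655, 0.523]
eef_rot: [180.0, 0.0, -85.1]
contact_force: [-0.1, -0.3, 0.9]
gripper_width: 0.0658
gripper_force: 0.0
```

View pics/c16.png

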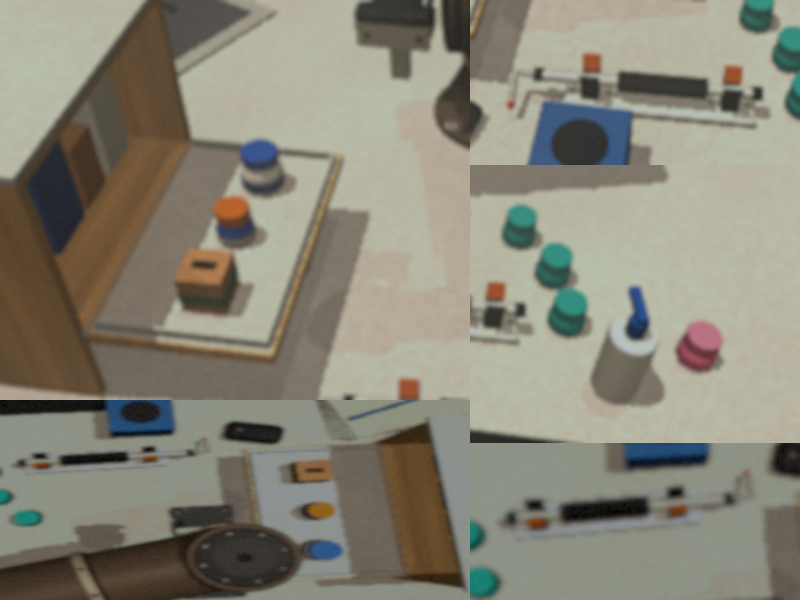

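The tub (262,165), pot (234,220) and box (206,280) stand upright on the level shelf. The pole lies level in both clips, with the jaws closed over it, at (592,62) and (733,75). A last check for any hidden jar or case, then hand in.

```bash
python3 - <<'E'
from h import *
for f in("t16","s16","t0" if 0 else "top0","side0"):
    I=cv2.imread(f"pics/{f}.png");hs=cv2.cvtColor(I,cv2.COLOR_BGR2HSV)
    for n,m in(("yellow",cv2.inRange(hs,(21,120,90),(35,255,255))),("red",cv2.inRange(hs,(0,150,80),(3,255,255))|cv2.inRange(hs,(174,150,80),(180,255,255)))):
        k,l,st,c=cv2.connectedComponentsWithStats(m);print(f,n,[(c[i].round().tolist(),int(st[i,4])) for i in range(1,k) if st[i,4]>40])
print(r.close_job())
E
```

```text
t16 yellow []
t16 red []
s16 yellow []
s16 red []
top0 yellow [([428.0, 220.0], 169), ([433.0, 259.0], 42)]
top0 red []
side0 yellow []
side0 red []
the job is handed in; nothing more can be done
None
```

The job is handed in, and as far as the cameras and force readings show it is complete: the flap was drawn down level with the pole alone, and the pole is in both rack clips. The tub, pot and box, the only supplies on the counter, stand upright on the shelf; the job's own verdict wasn't shown.

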